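# Charge and lock the bench mill, then start it

### The job

Charge the bench mill: put all the white grinding cylinders from the mat on its hinged steel tray and tip the tray by its knob until every one has slid into the guarded bowl. Then, with the tray back down, swing the retaining bar shut across it, drop one of the two retaining pins fully home through the clevis and the bar's end, and only then press the three keys one at a time, smallest first, then the middle-sized, the largest last, each fully down and let go. Never lift the tray with the bar across it, and leave the other things on the bench where they stand.

Things in the scene. Friction and masses are not known exactly. Their poses are not given: they have to be found in the camera images.
- machine: Bench mill, fixed. Origin on its underside; x runs along the tray to the bowl (away from the robot), y left, z up. In its frame, mm: 20 thick base plate, x -120 to 170, y ±115; tray x -95 to 35; bowl inside x 45 to 155, y ±60, z 25 to 80; bar pivot axis x -70, y 100. A clear guard (top z 172) closes the bowl but for the side towards the tray, so it is filled by tipping the tray.
- tray (a joint): Tray angle, rad: 0 level, grows as the knob is lifted, stop 1.15; sinks back if let go; about 0.35 kg. Hinge line along the mill's y at mill x 35, z 80 mm (the far edge). Level: floor 86 mm above the bench, inside mill x -90 to 35, y ±55 mm, 10 mm rims near and on both flanks, open on the far side over the bowl. Cylinders slide off at about 0.95 rad.
- tray_knob (a point): Centre of the tray's black disc knob: a disc of 26 mm diameter, 20 mm thick along the mill's y, on a 10 mm wide stem standing 40 mm out from the tray's near wall. It is 170 mm from the hinge line towards the robot and 8 mm above it when level, and moves with the tray in an arc about the hinge.
- bar (a joint): Retaining bar angle, rad: 0 shut (stop), across the tray, its holed end between the clevis lugs; grows as it swings out to the robot, stop 1.9. 26 mm wide, 8 mm thick, top 112 mm above the bench. It points from its pivot along the mill's -y at 0, along the mill's -x at 1.57. Stays where left (friction 0.06 N m).
- bar_post (a point): On the axis of the bar's upright black post (14 mm diameter, 45 mm tall, standing on the bar 110 mm from the pivot), 30 mm above the bar's top. Moves with the bar. The end hole of the bar is 200 mm from the pivot.
- lock_mouth (a point): Mouth of the hole in the upper clevis lug, centre, on its top face, 121 mm above the bench, on the mill's right; fixed to the mill, axes as the mill's. The upright 13 mm hole runs through upper lug, bar end (when shut) and lower lug, 8 mm each, 26 mm in all, open below. Lugs 32 x 32 mm on a column at their far side.
- grinder1_center (a point): White ceramic grinding cylinder, 30 mm diameter, 28 mm tall, about 75 g; the point is its centre, z along its axis. At first it stands on the grey bench mat (2 mm thick, mill's left). Three to five of them are present.
- grinder2_center (a point): White ceramic grinding cylinder, 30 mm diameter, 28 mm tall, about 75 g; the point is its centre, z along its axis. At first it stands on the grey bench mat (2 mm thick, mill's left). Three to five of them are present.
- grinder3_center (a point): White ceramic grinding cylinder, 30 mm diameter, 28 mm tall, about 75 g; the point is its centre, z along its axis. At first it stands on the grey bench mat (2 mm thick, mill's left). Three to five of them are present.
- grinder4_center (a point): White ceramic grinding cylinder, 30 mm diameter, 28 mm tall, about 75 g; the point is its centre, z along its axis. At first it stands on the grey bench mat (2 mm thick, mill's left). Three to five of them are present.
- grinder5_center (a point): White ceramic grinding cylinder, 30 mm diameter, 28 mm tall, about 75 g; the point is its centre, z along its axis. At first it stands on the grey bench mat (2 mm thick, mill's left). Three to five of them are present.
- pin1_head (a point): Steel retaining pin, 60 g: shaft 10 mm diameter, 42 mm long, tapered tip; cylindrical head 18 mm diameter, 36 mm tall. Point: on the axis, in the head, 24 mm above its underside, 66 mm above the tip; z from tip to head. Starts upright in the grey pin block (50 x 120 x 50 mm), head on its top; the two alike pins stand 60 mm apart along the block's (and the pin's) y; one is a spare.
- pin2_head (a point): Steel retaining pin, 60 g: shaft 10 mm diameter, 42 mm long, tapered tip; cylindrical head 18 mm diameter, 36 mm tall. Point: on the axis, in the head, 24 mm above its underside, 66 mm above the tip; z from tip to head. Starts upright in the grey pin block (50 x 120 x 50 mm), head on its top; the two alike pins stand 60 mm apart along the block's (and the pin's) y; one is a spare.
- key_small (a joint): Travel of the small key, m: 0 up, 0.006 fully down; springs back; fully down takes about 5 N. It counts as pressed from 0.0045.
- key_small_top (a point): Centre of the top face of the small round grey push key, 16 mm diameter, standing 6 mm above a 12 mm high black housing on the white panel (80 x 180 x 35 mm), its top 53 mm above the bench. The three keys stand in a row, 55 mm apart, in any order.
- key_medium (a joint): Travel of the medium key, m: 0 up, 0.006 fully down; springs back; fully down takes about 5 N. It counts as pressed from 0.0045.
- key_medium_top (a point): Centre of the top face of the medium round grey push key, 24 mm diameter, standing 6 mm above a 12 mm high black housing on the white panel (80 x 180 x 35 mm), its top 53 mm above the bench. The three keys stand in a row, 55 mm apart, in any order.
- key_large (a joint): Travel of the large key, m: 0 up, 0.006 fully down; springs back; fully down takes about 5 N. It counts as pressed from 0.0045.
- key_large_top (a point): Centre of the top face of the large round grey push key, 32 mm diameter, standing 6 mm above a 12 mm high black housing on the white panel (80 x 180 x 35 mm), its top 53 mm above the bench. The three keys stand in a row, 55 mm apart, in any order.
- dish: Bystander: low glass disc dish, 56 mm across, 14 mm high, on the mat. Origin at the centre of its underside. Leave it.
- beaker: Bystander: empty glass beaker, 70 mm across, 90 mm high, left of the mill. Origin at the centre of its underside. Leave it.
- bottle: Bystander: amber glass bottle, 70 mm across, 160 mm high, right of and beyond the mill. Origin at the centre of its underside. Leave it.
- jar: Bystander: white plastic jar, 60 mm across, 80 mm high, near left. Origin at the centre of its underside. Leave it.
- radio: Bystander: black handheld radio standing upright, 35 x 60 x 110 mm plus aerial, near right. Origin at the centre of its underside. Leave it.

How it is judged:
On the way, in this order (a step that is already met when the one before it is completed fails the run):
1. every grinding cylinder is in the bowl (x of grinder1_center in the frame of machine between 0.042 and 0.158 m and y of grinder1_center in the frame of machine between -0.063 and 0.063 m and z of each of grinder1_center, grinder2_center, grinder3_center, grinder4_center, grinder5_center in the frame of machine below 0.078 m and x of grinder2_center in the frame of machine between 0.042 and 0.158 m and y of grinder2_center in the frame of machine between -0.063 and 0.063 m and x of grinder3_center in the frame of machine between 0.042 and 0.158 m and y of grinder3_center in the frame of machine between -0.063 and 0.063 m and x of grinder4_center in the frame of machine between 0.042 and 0.158 m and y of grinder4_center in the frame of machine between -0.063 and 0.063 m and x of grinder5_center in the frame of machine between 0.042 and 0.158 m and y of grinder5_center in the frame of machine between -0.063 and 0.063 m), for 0.2 s.
2. the tray is down and the retaining bar is shut (value of joint tray below 0.05 rad and value of joint bar below 0.04 rad), for 0.2 s.
3. a pin is fully home through the clevis and the bar (all of step 2 and ((z of pin1_head in the frame of lock_mouth between 0.019 and 0.029 m and horizontal distance between pin1_head and lock_mouth below 0.006 m and angle between pin1_head's own z axis and vertical below 0.15 rad) or (z of pin2_head in the frame of lock_mouth between 0.019 and 0.029 m and horizontal distance between pin2_head and lock_mouth below 0.006 m and angle between pin2_head's own z axis and vertical below 0.15 rad))), for 0.2 s.
4. the small key is pressed fully down (value of joint key_small above 0.0045 m).
5. the medium key is pressed fully down (value of joint key_medium above 0.0045 m).
6. the large key is pressed fully down (value of joint key_large above 0.0045 m).
At the end, for the whole second after the job is handed in: Every grinding cylinder lies in the bowl; the tray is down (under 0.05 rad), the bar shut (under 0.04 rad), one pin upright (within 0.15 rad) centred over the hole within 6 mm, its head's underside within 5 mm of the lug's top; all keys up; the bystanders within 60 mm of where they stood (all of step 1 and all of step 3 and value of joint each of key_small, key_medium, key_large below 0.002 m and distance of each of dish, beaker, bottle, jar, radio from where it was at the start of the episode below 0.06 m); the robot touches nothing.
It fails at once if the tray is lifted with the retaining bar across it (value of joint tray above 0.25 rad and value of joint bar below 0.5 rad).
It fails at once if the largest key (start) is pressed while no pin is home (value of joint key_large above 0.0045 m and not ((value of joint tray below 0.05 rad and value of joint bar below 0.04 rad) and ((z of pin1_head in the frame of lock_mouth between 0.019 and 0.029 m and horizontal distance between pin1_head and lock_mouth below 0.006 m and angle between pin1_head's own z axis and vertical below 0.15 rad) or (z of pin2_head in the frame of lock_mouth between 0.019 and 0.029 m and horizontal distance between pin2_head and lock_mouth below 0.006 m and angle between pin2_head's own z axis and vertical below 0.15 rad)))).
It fails at once if two keys are down at once (value of joint each of key_small, key_medium above 0.0045 m or value of joint each of key_small, key_large above 0.0045 m or value of joint each of key_medium, key_large above 0.0045 m).
It fails at once if a bystander is knocked over (angle between any of dish, beaker, bottle, jar, radio's own z axis and vertical above 0.7 rad).
Of grinder1, grinder2, grinder3, grinder4, grinder5 only 3 to 5 are there at a start; the rules pass over those that are not, and their reading is None.
At some moment in a run one of grinder1, grinder2, grinder3, grinder4, grinder5 may be knocked a few centimetres aside while the robot is not near it.
Once in a run the grip may slacken for a moment while it holds something.
It also fails if it takes over 210 s, if anything falls off the work surface, if the arm or the gripper's body presses on something with over 40 N, if the wrist force passes 120 N, or if a joint passes its speed limit or range.

### The arm

A 6-joint arm with a two-finger parallel gripper is mounted at the origin on the work surface. World frame = base frame: x ahead of the robot, y to its left, z up, the work surface at z = 0. Lengths are in m, angles in rad, forces in N, time in s.
With the tool pointing down it reaches from about 0.3 to 0.875 m from the base axis. Payload 6.4 kg.
Tool frame: the origin (TCP) lies on the centre line of the jaws, within the pads' length; the fingertips stand 14 mm ahead of it and the grasp point (between the pads) lies 5 mm behind it; z points along the fingers, y is the direction in which the jaws open and shut (so a half turn about z gives the same grasp; the last joint's range is limited). The gripper opens to 85 mm and grips with 20 to 120 N. Pads are 22 mm wide; open, the fingers measure 114 mm over their backs; the gripper's body (76 mm by 85 mm) begins 54 mm behind the grasp point. The pads swing forward as they close: fully open they stand 13 mm farther back than shut.
Start: joints at [-1.375, 0.181, 1.607, -0, 1.354, -0.206], TCP at [0.225, -0.529, 0.245] pointing down, gripper open.
Joint ranges: [-2.99, 2.99], [-0.89, 2.07], [0.3, 2.58], [-1.14, 4.28], [0, 2.63], [-3.12, 3.12]. Speed limits (rad/s): [2.57, 2.57, 3.01, 3.14, 3.14, 3.14].

### API

Orientations are given as a unit quaternion [w, x, y, z].
In Python, from bench import * gives the robot as it stands.
- The arm moves only by the tool servo_tool, never from a script. Its argument "plan" is a list that holds one entry, the list of rows, each a list of 5 numbers: the shift along the world's x, y, z in m, then the turn about the world's z in rad, then the gripper command: -1 is shut, 1 is fully open, values between are in proportion. In form: [[[tx, ty, tz, roll, claw], ...]]. A call has 1 to 8 rows; each row shifts and turns the commanded pose from where the row before left it; what a row does not reach is not made up. A row lasts 1/10 s, in which the tool goes at most 50 mm and 8.59 degrees, less where a joint would pass 70% of its speed; a pose out of reach is approached as far as the arm can. A call with a gripper value outside its range is refused whole. The fingers move at their own pace and stop on an object; the grip force is fixed at half the most. Time passes only in rows, so rows that do not move let the fingers close. It gives the time, the measured TCP pose, the force and the opening at its end, in the units of the state.
- get_obs(): the state, without advancing time (a new reading comes with each control period).
- camera(name): name is "side" or "top"; returns a dict with "img" (384x512x3 uint8, blue, green, red), "camera_matrix" (3x3 intrinsics, pixels), "rvec" (rotation vector, rad) and "tvec" (3), from world to camera coordinates, as OpenCV has them. Camera axes: x right, y down, z forward; pixel columns grow to the right and rows downward; lengths in m; the calibration is good to about 2 mm. A picture is of the moment at which its call begins. There is no depth.
- hand_in(): hands the job in, once; it reports no verdict.
Trained networks look in a picture, given as the dict that the camera call returned (one of the last four; its "shot" number tells which), for a name from the list of things; names that differ only in an ending like _2 or _b are one class to them, and where a whole thing is asked for, a point or a joint stands for the part that bears it (a point fixed in the world has none). Each returns a list of dicts, best first, with "conf" (0 to 1); they miss things now and then, are a little off and sometimes report something else, mostly with a low value. They report only what shows in the picture. A call takes as long as a camera call.
- trace(picture, thing): "mask" (384x512 bool, what is visible of it) and "rect" ([left, top, right, bottom] as shares, 0 to 1, of the picture: columns of its width, rows of its height, round what is visible of it).
- pinpoint(picture, thing): "centre" ([row, column] as shares, 0 to 1, of the picture: columns of its width, rows of its height: a listed point, or the origin of a listed thing).
The state is a dict: "time_s": time; "q": joint angles; "dq": joint speeds; "joint_efforts": joint torques, N m; "eef_pos": TCP position; "eef_rot": TCP orientation; "wrist_force": force on the tool from outside, world axes, zero at the start; "torque": the same for the moment, N m; "opening": opening from 0.0 (shut) to 1.0 (fully open).
Only numpy, scipy, OpenCV 4.12 (cv2) and the standard library are available. Lean on these libraries where they do the work, as an engineer would, in place of code of your own. Each camera call takes 0.05 s, during which the arm holds its last target.

## Working session

There is one attempt and no reset: what is moved stays moved. The work goes in short steps, Python scripts to look and compute and a tool call to move; the robot and the scene stay as the last step left them, time stands still between calls to the robot, and variables do not carry over. Pictures are saved under pics/ and viewed, and the job is handed in when it is done.

Besides the shell and the picture viewer there is one more tool, called after ">>>" as name(argument=value, ...) on one line, values as JSON. servo_tool: Moves the arm, as the interface text tells. Its arguments: {"type":"object","properties":{"plan":{"type":"array"}},"required":["plan"]}

```bash
ls; mkdir -p pics
cat > h.py <<'E'
from bench import *
import numpy as np, cv2
def save(p,n): cv2.imwrite('pics/%s.png'%n,p['img'])
def cam(p):
    R,_=cv2.Rodrigues(np.array(p['rvec'],float)); t=np.array(p['tvec'],float).reshape(3); K=np.array(p['camera_matrix'],float)
    return K,R,t
def onplane(p,u,v,z):
    K,R,t=cam(p); d=R.T@np.linalg.solve(K,np.array([u,v,1.])); c=-R.T@t
    return c+d*(z-c[2])/d[2]
def proj(p,X):
    K,R,t=cam(p); x=K@(R@np.array(X,float)+t); return x[:2]/x[2]
def tri(obs):
    A=[];b=[]
    M=np.zeros((3,3));r=np.zeros(3)
    for p,u,v in obs:
        K,R,t=cam(p); d=R.T@np.linalg.solve(K,np.array([u,v,1.])); d/=np.linalg.norm(d); c=-R.T@t
        P=np.eye(3)-np.outer(d,d); M+=P; r+=P@c
    return np.linalg.solve(M,r)
def pp(p,th,n=8):
    return [(round(d['conf'],2),round(d['centre'][1]*512,1),round(d['centre'][0]*384,1)) for d in pinpoint(p,th)[:n]]
E
python3 - <<'E'
from h import *
print(get_obs())
s=camera('side');t=camera('top');save(s,'s0');save(t,'t0')
print(s.keys())
for n,p in(('s',s),('t',t)):
    K,R,tt=cam(p);print(n,-R.T@tt,K[0,0],R[2])
    for th in ['machine','tray_knob','bar_post','lock_mouth','grinder1_center','pin1_head','key_small_top','key_medium_top','key_large_top','dish','beaker','bottle','jar','radio']:
        print(n,th,pp(p,th))
E
```

```text
pics
{'time_s': 0.0, 'q': array([-1.37532404e+00,  1.81540634e-01,  1.60798384e+00,  2.07556162e-05,
        1.35381053e+00, -2.06322042e-01]), 'dq': array([ 7.95911427e-05,  3.21574532e-04,  7.22120192e-05, -6.51461809e-04,
       -1.30797035e-03, -1.67885921e-03]), 'joint_efforts': array([ 3.86422953e-04, -4.44872725e+01, -3.51335549e+01, -1.88787812e-04,
        9.09669092e-03, -1.62850000e-05]), 'eef_pos': array([ 0.22477284, -0.52868338,  0.24439604]), 'eef_rot': array([-8.71111294e-04,  9.79888020e-01,  1.99546260e-01,  1.48583727e-05]), 'wrist_force': array([ 0.81510191,  0.48245625, -0.82671056]), 'torque': array([-0.01388164,  0.00470656,  0.01871359]), 'opening': 1.0011717008025751}
dict_keys(['img', 'camera_matrix', 'rvec', 'tvec', 'shot'])
s [ 0.33697513 -1.5121782   1.08799355] 492.6815296227921 [ 0.10808488  0.83349815 -0.5418473 ]
s machine [(0.57, 270.4, 225.7)]
s tray_knob [(0.6, 236.3, 205.2)]
s bar_post [(0.69, 225.0, 182.8), (0.65, 193.5, 166.9), (0.34, 315.0, 262.4)]
s lock_mouth [(0.57, 202.7, 190.3), (0.55, 254.9, 214.7)]
s grinder1_center [(0.5, 277.2, 253.7),
[... 519 characters left out ...]
2994 -0.99539116]
t machine [(0.67, 261.4, 176.5)]
t tray_knob [(0.85, 256.1, 214.6), (0.56, 408.1, 246.2), (0.31, 156.8, 243.4)]
t bar_post [(0.78, 219.1, 228.6), (0.75, 158.9, 216.4)]
t lock_mouth [(0.78, 291.7, 195.4)]
t grinder1_center [(0.44, 185.6, 248.3), (0.44, 256.4, 213.3)]
t pin1_head [(0.4, 364.4, 225.1), (0.33, 179.3, 142.5)]
t key_small_top [(0.54, 372.0, 179.5)]
t key_medium_top [(0.55, 335.7, 176.9), (0.38, 186.8, 219.8)]
t key_large_top [(0.53, 351.5, 180.3)]
t dish [(0.52, 167.9, 184.3)]
t beaker [(0.88, 182.0, 144.7), (0.51, 187.6, 218.3), (0.48, 223.8, 225.2), (0.26, 364.7, 226.8)]
t bottle [(0.78, 326.6, 145.2)]
t jar [(0.96, 117.5, 260.8)]
t radio [(0.97, 410.0, 246.0)]
```

Run:
```python
import cv2
for n,(a,b,c,d) in {'s0':(150,310,130,390),'t0':(110,290,100,440)}.items():
    i=cv2.imread('pics/%s.png'%n); k=780/(d-c)
    j=cv2.resize(i[a:b,c:d],None,fx=k,fy=k,interpolation=cv2.INTER_CUBIC);print(j.shape,k)
    cv2.imwrite('pics/%sz.png'%n,j)
```

```text
(480, 780, 3) 3.0
(413, 780, 3) 2.2941176470588234
```

View pics/s0.png

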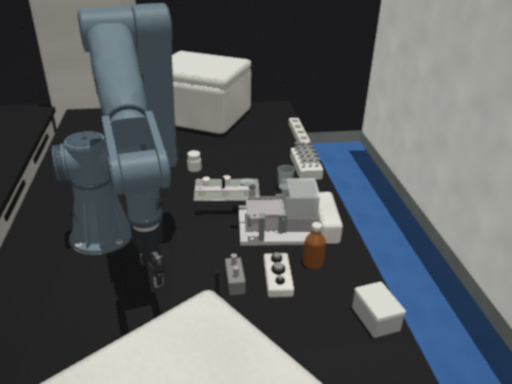

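View pics/t0.png

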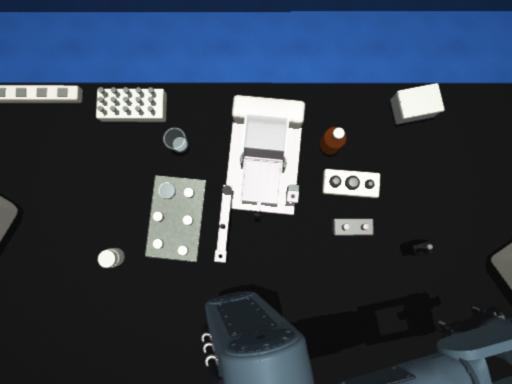

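```bash
sleep 1
```

```text
(no output)
```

View pics/t0z.png

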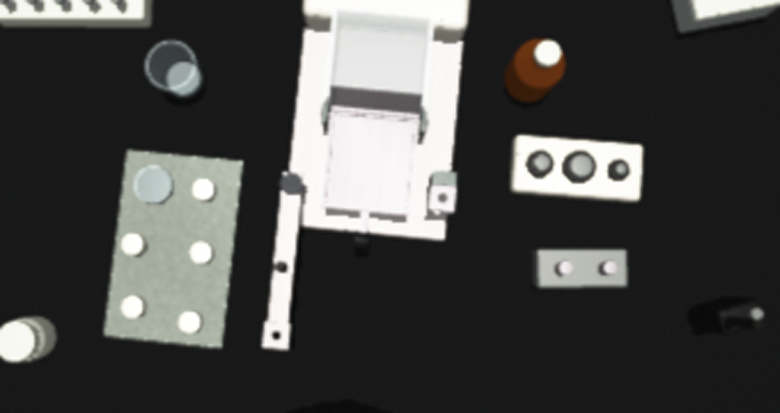

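View pics/s0z.png

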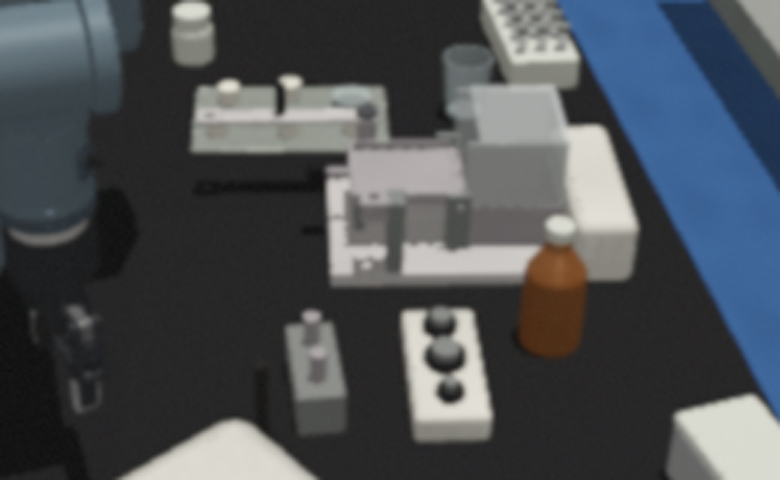

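Run:
```python
from h import *
t=camera('top');s=camera('side')
g=t['img'].min(axis=2).astype(int)
# grinder blobs on mat
m=np.zeros(g.shape,np.uint8); m[172:265,145:207]=(g[172:265,145:207]>185)
n,l,st,ce=cv2.connectedComponentsWithStats(m)
for i in range(1,n):
    if st[i,4]>15:
        print('blob',st[i,4],ce[i].round(1),onplane(t,*ce[i],0.03).round(4))
def L(n,u,v,z): print(n,onplane(t,u,v,z).round(4))
c=lambda x,y:(100+x/2.294,110+y/2.294)
L('knob',256.1,214.6,.092)
L('lock',*c(443,197),.121); L('lockpp',291.7,195.4,.121)
L('barhole',*c(277,335),.112); L('barpivot',*c(291,183),.125);L('post',*c(280,266),.157)
L('platecorner R near',*c(444,240),.02);L('platecorner L near',*c(303,226),.02)
L('pinL',*c(565,268),.086);L('pinR',*c(608,268),.086)
for k,x,y in (('kM',540,163),('kL',579,166),('kS',619,170)): L(k,*c(x,y),.053)
for th in ['bar_post','lock_mouth','pin1_head','tray_knob','key_small_top','key_medium_top','key_large_top']:
    print(th,pp(t,th),pp(s,th))
```

```text
blob 145 [166.6 189.3] [0.5761 0.2923 0.03  ]
blob 79 [187.8 191.8] [0.5684 0.2225 0.03  ]
blob 73 [157.  215.8] [0.4893 0.3209 0.03  ]
blob 78 [186.8 219.5] [0.4782 0.2233 0.03  ]
blob 78 [156.8 243.4] [0.4003 0.3187 0.03  ]
blob 79 [181.8 249.9] [0.3803 0.2372 0.03  ]
knob [ 0.4936 -0.0024  0.092 ]
lock [ 0.5498 -0.114   0.121 ]
lockpp [ 0.5512 -0.1097  0.121 ]
barhole [0.3677 0.1024 0.112 ]
barpivot [0.5665 0.0859 0.125 ]
post [0.4574 0.0953 0.157 ]
platecorner R near [ 0.4971 -0.1231  0.02  ]
platecorner L near [0.5154 0.0776 0.02  ]
pinL [ 0.4585 -0.2798  0.086 ]
pinR [ 0.459  -0.3372  0.086 ]
kM [ 0.604 -0.254  0.053]
kL [ 0.6002 -0.308   0.053 ]
kS [ 0.5949 -0.3633  0.053 ]
bar_post [(0.82, 221.3, 226.0)] [(0.69, 223.8, 183.2)]
lock_mouth [(0.88, 292.0, 196.8)] [(0.95, 253.3, 214.6)]
pin1_head [(0.49, 362.0, 226.8)] [(0.64, 237.7, 268.1)]
tray_knob [(0.76, 258.1, 216.8)] [(0.73, 236.5, 206.7)]
key_small_top [(0.48, 370.2, 182.8)] [(0.38, 278.1, 277.1)]
key_medium_top [(0.63, 156.3, 241.9), (0.53, 335.8, 177.5)] [(0.49, 274.3, 255.2), (0.28, 238.0, 206.7)]
key_large_top [(0.5, 350.6, 181.7)] [(0.51, 283.1, 266.0)]
```

```bash
cat >> h.py <<'E'
MX,MY,MA=0.628,-0.020,-0.085
def mill(x,y,z,P=None):
    X,Y,A=P or (MX,MY,MA); c,s=np.cos(A),np.sin(A)
    return np.array([X+c*x-s*y,Y+s*x+c*y,z])
E
cat > ov.py <<'E'
from h import *
import sys
def overlay(p,box,k,P,name,bar=1.57,extra=()):
    a,b,c,d=box
    j=cv2.resize(p['img'][a:b,c:d],None,fx=k,fy=k,interpolation=cv2.INTER_CUBIC)
    def pt(X):
        u,v=proj(p,X); return (int((u+.5-c)*k),int((v+.5-a)*k))
    def poly(pts,col,closed=True):
        for i in range(len(pts)-(not closed)): cv2.line(j,pt(pts[i]),pt(pts[(i+1)%len(pts)]),col,1)
    poly([mill(x,y,.02,P) for x,y in((-.12,-.115),(.17,-.115),(.17,.115),(-.12,.115))],(0,0,255))
    poly([mill(x,y,.096,P) for x,y in((-.095,-.06),(.035,-.06),(.035,.06),(-.095,.06))],(0,255,0))
    poly([mill(x,y,.172,P) for x,y in((.045,-.06),(.155,-.06),(.155,.06),(.045,.06))],(255,0,0))
    for X in [mill(-.135,0,.088,P),mill(-.07,-.1,.121,P)]+list(extra): cv2.circle(j,pt(X),3,(0,0,255),-1)
    def bp(r,w,z): 
        cb,sb=np.cos(bar),np.sin(bar); return mill(-.07-r*sb-w*cb*1,.1-r*cb+w*sb,z,P)
    poly([bp(r,w,.112) for r,w in((0,-.013),(.213,-.013),(.213,.013),(0,.013))],(255,255,0))
    cv2.line(j,pt(bp(.11,0,.112)),pt(bp(.11,0,.157)),(0,0,255),1)
    cv2.circle(j,pt(bp(.2,0,.112)),2,(0,0,255),-1)
    cv2.imwrite('pics/%s.png'%name,j)
E
python3 - <<'E'
from ov import *
t=camera('top');s=camera('side')
P=(.628,-.020,-.085)
ex=[(.4585,-.2798,.086),(.459,-.3372,.086),(.604,-.254,.053),(.6002,-.308,.053),(.5949,-.3633,.053),(.5684,.2225,.03),(.4782,.2233,.03),(.3803,.2372,.03)]
overlay(t,(80,270,170,400),3.4,P,'ot1',extra=ex)
overlay(s,(150,310,170,370),3.8,P,'os1',extra=ex)
E
```

```text
(no output)
```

View pics/ot1.png

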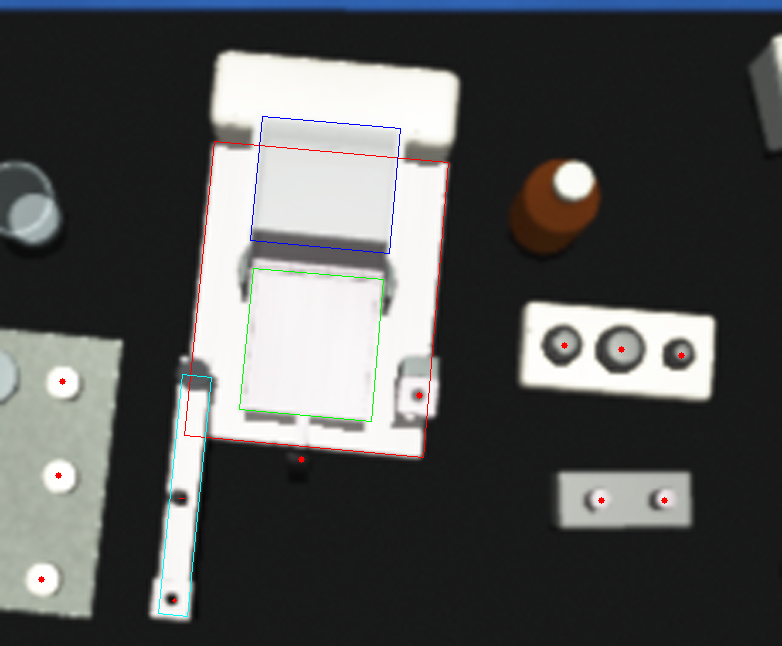

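View pics/os1.png

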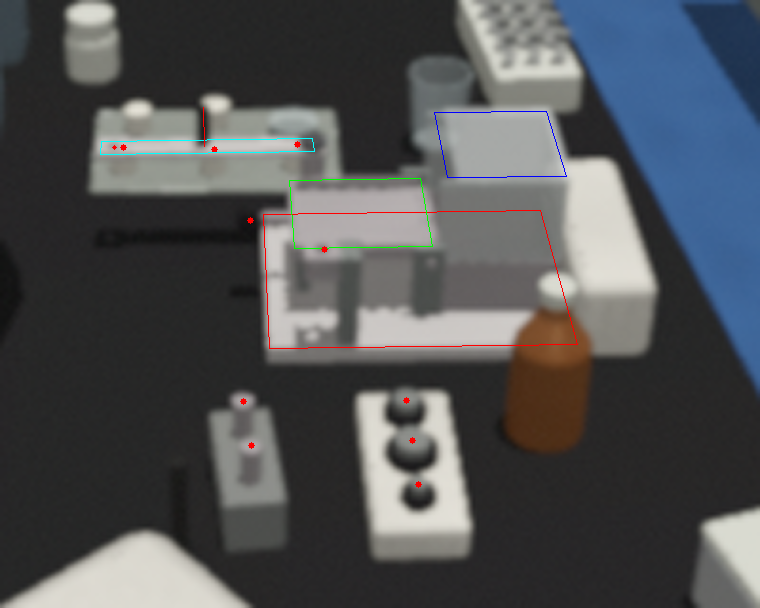

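>>> servo_tool(plan=[[[0.02,0.045,0,-0.06,1],[0.02,0.045,0,-0.06,1],[0.02,0.045,0,-0.06,0.2],[0.02,0.045,0,-0.06,0.2],[0.02,0.045,0,-0.06,0.2],[0.02,0.045,0,-0.06,0.2],[0.02,0.045,0,-0.06,0.1],[0.02,0.045,0,-0.067,0.1]]])

```text
time_s: 3.2
eef_pos: [0.3853, -0.1675, 0.2457]
eef_rot: [0.0, 0.999, -0.044, 0.001]
wrist_force: [1.4, -0.7, 1.1]
opening: 0.548
```

```bash
cat >> h.py <<'E'
def jaw(o):
    w,x,y,z=o['eef_rot']; a=2*np.arctan2(y,x)-np.pi/2
    return (a+np.pi)%(2*np.pi)-np.pi
def st():
    o=get_obs(); print('t',round(o['time_s'],2),'pos',o['eef_pos'].round(4),'jaw',round(jaw(o),3),'F',np.round(o['wrist_force'],1),'op',round(o['opening'],3)); return o
def grinders(p,show=True):
    g=p['img'].min(axis=2).astype(int)
    m=np.zeros(g.shape,np.uint8); m[172:265,140:210]=(g[172:265,140:210]>185)
    n,l,s,c=cv2.connectedComponentsWithStats(m)
    r=[onplane(p,*c[i],0.03).round(4) for i in range(1,n) if 40<s[i,4]<110]
    print('G',[tuple(x[:2]) for x in r]); return r
E
python3 - <<'E'
from h import *
st()
for n,x,y in(('A',-.003,0),('B',-.035,.028),('C',-.035,-.028),('D',-.07,.028),('E',-.07,-.028)): print(n,mill(x,y,0).round(4))
E
```

```text
t 3.2 pos [ 0.3853 -0.1675  0.2457] jaw -1.659 F [ 1.4 -0.7  1.1] op 0.548
A [ 0.625  -0.0197  0.    ]
B [0.5955 0.0109 0.    ]
C [ 0.5907 -0.0449  0.    ]
D [0.5606 0.0138 0.    ]
E [ 0.5559 -0.042   0.    ]
```

>>> servo_tool(plan=[[[0.02,0.045,0,0,0.1],[0.02,0.045,0,0,0.1],[0.02,0.045,0,0,0.1],[0.02,0.045,0,0,0.1],[0.02,0.045,0,0,0.1],[0.02,0.045,0,0,0.1],[0.03,0.04,0,0,0.1],[0.03,0.04,-0.01,0,0.1]]])

```text
time_s: 4.0
eef_pos: [0.566, 0.1825, 0.2371]
eef_rot: [-0.0, 0.999, -0.042, 0.002]
wrist_force: [0.5, -0.4, 0.8]
opening: 0.553
```

Run:
```python
from h import *
st();t=camera('top');save(t,'t2');grinders(t)
```

```text
t 4.0 pos [0.566  0.1825 0.2371] jaw -1.655 F [ 0.5 -0.4  0.8] op 0.553
G [(np.float64(0.4891), np.float64(0.321))]
```

View pics/t2.png

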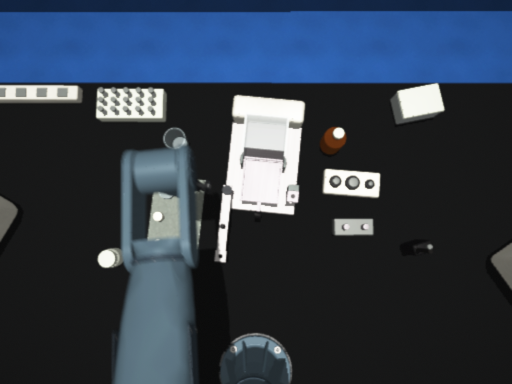

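>>> servo_tool(plan=[[[0.002,0.04,0,0,0.1],[0,0,-0.045,0,0.1],[0,0,-0.045,0,0.1],[0,0,-0.045,0,0.1],[0,0,-0.04,0,0.1],[0,0,-0.03,0,0.1],[0,0,-0.004,0,0.1],[0,0,0,0,0.1]]])

```text
time_s: 4.85
eef_pos: [0.5659, 0.2199, 0.026]
eef_rot: [0.0, 0.999, -0.043, -0.001]
wrist_force: [0.1, -0.2, 0.6]
opening: 0.55
```

Run:
```python
from h import *
st();t=camera('side');i=cv2.resize(t['img'][140:270,150:330],None,fx=4,fy=4);cv2.imwrite('pics/s3.png',i)
```

```text
t 4.85 pos [0.5659 0.2199 0.026 ] jaw -1.656 F [ 0.1 -0.2  0.6] op 0.55
```

View pics/s3.png

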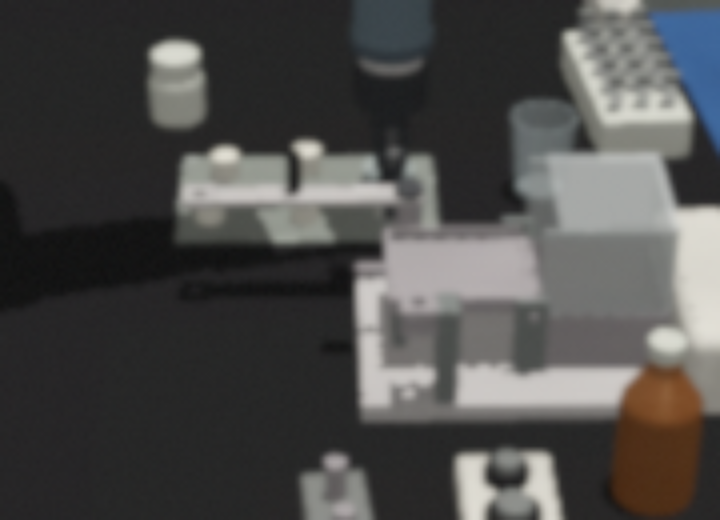

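>>> servo_tool(plan=[[[0.002,0.002,0,0,-1],[0,0,0,0,-1],[0,0,0,0,-1],[0,0,0,0,-1],[0,0,0,0,-1],[0,0,0,0,-1]]])

```text
time_s: 5.5
eef_pos: [0.5706, 0.2227, 0.0294]
eef_rot: [-0.001, 0.999, -0.043, 0.003]
wrist_force: [-1.0, 1.2, 5.9]
opening: 0.324
```

>>> servo_tool(plan=[[[0,0,0.04,0,-1],[0,0,0.045,0,-1],[0,0,0.045,0,-1],[0.005,-0.04,0.02,0,-1],[0.01,-0.045,0,0,-1],[0.01,-0.045,0,0,-1],[0.015,-0.045,0,0,-1],[0.013,-0.045,0,0,-1]]])

```text
time_s: 6.3
eef_pos: [0.622, 0.0003, 0.178]
eef_rot: [0.0, 0.999, -0.042, 0.001]
wrist_force: [-0.2, -0.2, -1.6]
opening: 0.327
```

>>> servo_tool(plan=[[[0,-0.022,-0.02,0,-1],[0,0,-0.03,0,-1],[0,0,-0.01,0,-1],[0,0,0,0,-1]]])

```text
time_s: 6.7
eef_pos: [0.6203, -0.0196, 0.1155]
eef_rot: [-0.0, 0.999, -0.043, -0.001]
wrist_force: [-0.1, 0.5, -0.3]
opening: 0.32
```

>>> servo_tool(plan=[[[0.002,0,-0.002,0,-0.1],[0,0,0,0,-0.1],[0,0,0,0,-0.1],[0,0,0.04,0,-0.1],[0,0.01,0.045,0,0.1],[-0.02,0.045,0,0,0.1],[-0.02,0.045,0,0,0.1],[-0.02,0.045,0,0,0.1]]])

```text
time_s: 7.5
eef_pos: [0.563, 0.1265, 0.201]
eef_rot: [-0.0, 0.999, -0.043, 0.001]
wrist_force: [0.4, -0.4, -0.3]
opening: 0.546
```

Run:
```python
from h import *
st();t=camera('top');save(t,'t4');grinders(t)
i=cv2.resize(t['img'][110:290,130:330],None,fx=3.5,fy=3.5);cv2.imwrite('pics/t4z.png',i)
```

```text
t 7.5 pos [0.563  0.1265 0.201 ] jaw -1.657 F [ 0.4 -0.4 -0.3] op 0.546
G [(np.float64(0.4779), np.float64(0.2236))]
```

View pics/t4z.png

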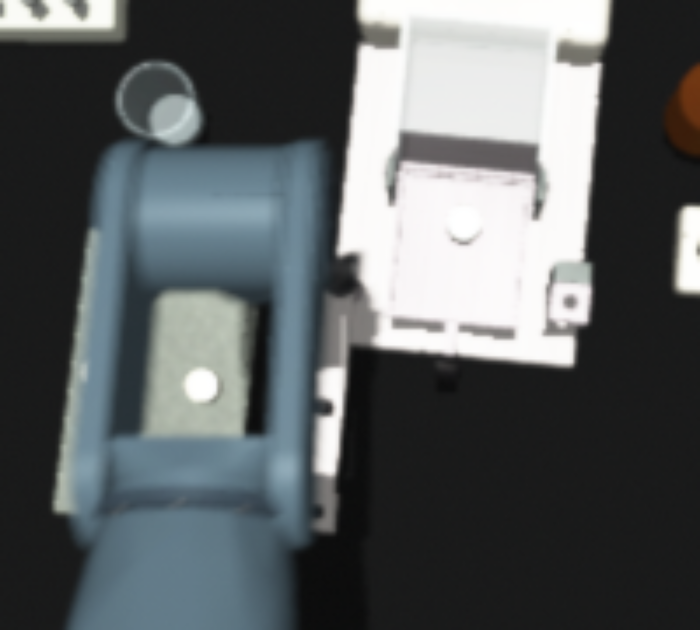

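>>> servo_tool(plan=[[[-0.03,0.035,0,0,0.1],[-0.03,0.035,0,0,0.1],[-0.025,0.027,-0.02,0,0.1],[0,0,-0.045,0,0.1],[0,0,-0.045,0,0.1],[0,0,-0.045,0,0.1],[0,0,-0.015,0,0.1],[0,0,-0.002,0,0.1]]])

```text
time_s: 8.35
eef_pos: [0.477, 0.2218, 0.0261]
eef_rot: [0.0, 0.999, -0.042, -0.002]
wrist_force: [0.7, -0.6, 0.9]
opening: 0.553
```

>>> servo_tool(plan=[[[0.001,0.001,0,0,-1],[0,0,0,0,-1],[0,0,0,0,-1],[0,0,0,0,-1],[0,0,0,0,-1],[0,0,0.04,0,-1],[0,0,0.045,0,-1],[0,0,0.045,0,-1]]])

```text
time_s: 9.15
eef_pos: [0.4789, 0.2229, 0.1593]
eef_rot: [0.0, 0.999, -0.043, -0.0]
wrist_force: [1.4, 0.1, -0.6]
opening: 0.324
```

>>> servo_tool(plan=[[[0,0,0.045,0,-1],[0.03,-0.035,0,0,-1],[0.025,-0.043,0,0,-1],[0.02,-0.045,0,0,-1],[0.02,-0.045,0,0,-1],[0.02,-0.044,0,0,-1],[0,0,-0.04,0,-1],[0,0,0,0,-1]]])

```text
time_s: 9.95
eef_pos: [0.5915, 0.0098, 0.1583]
eef_rot: [-0.001, 0.999, -0.044, -0.004]
wrist_force: [-2.3, -0.2, -1.9]
opening: 0.322
```

>>> servo_tool(plan=[[[0.002,0.001,-0.03,0,-1],[0,0,-0.014,0,-1],[0,0,0,0,-1],[0,0,0,0,-0.1],[0,0,0,0,-0.1],[0,0,0,0,-0.1],[0,0,0.045,0,-0.1],[0,0.01,0.045,0,0.1]]])

```text
time_s: 10.75
eef_pos: [0.5955, 0.0214, 0.2089]
eef_rot: [0.0, 0.999, -0.043, -0.001]
wrist_force: [1.6, -1.0, 0.0]
opening: 0.549
```

>>> servo_tool(plan=[[[-0.02,0.045,0,0,0.1],[-0.025,0.04,0,0,0.1],[-0.03,0.038,0,0,0.1],[-0.03,0.038,0,0,0.1],[-0.03,0.037,0,0,0.1]]])

```text
time_s: 11.25
eef_pos: [0.4604, 0.2214, 0.2096]
eef_rot: [-0.0, 0.999, -0.043, 0.001]
wrist_force: [0.0, 1.2, -0.6]
opening: 0.546
```

Run:
```python
from h import *
st();t=camera('top');save(t,'t5');grinders(t)
i=cv2.resize(t['img'][110:290,130:330],None,fx=3.5,fy=3.5);cv2.imwrite('pics/t5z.png',i)
```

```text
t 11.25 pos [0.4604 0.2214 0.2096] jaw -1.656 F [ 0.   1.2 -0.6] op 0.546
G [(np.float64(0.3985), np.float64(0.3185))]
```

View pics/t5z.png

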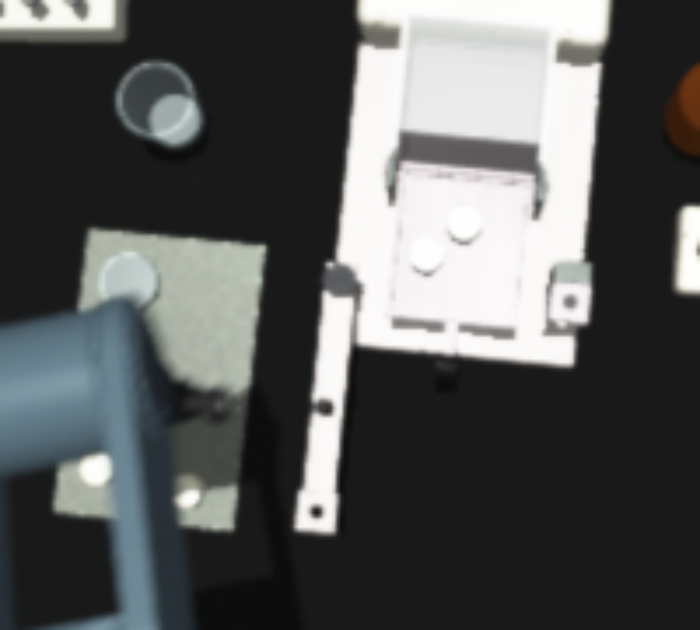

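>>> servo_tool(plan=[[[-0.04,0.008,0,0,0.1],[-0.04,0.008,-0.025,0,0.1],[0,0,-0.045,0,0.1],[0,0,-0.045,0,0.1],[0,0,-0.045,0,0.1],[0,0,-0.02,0,0.1],[0,0,-0.002,0,0.1],[0,0,0,0,0.1]]])

```text
time_s: 12.1
eef_pos: [0.382, 0.2361, 0.0271]
eef_rot: [-0.0, 0.999, -0.043, 0.0]
wrist_force: [0.8, -0.0, 0.7]
opening: 0.545
```

Run:
```python
from h import *
st();t=camera('side');i=cv2.resize(t['img'][140:270,150:330],None,fx=4,fy=4);cv2.imwrite('pics/s6.png',i)
```

```text
t 12.1 pos [0.382  0.2361 0.0271] jaw -1.656 F [ 0.8 -0.   0.7] op 0.545
```

View pics/s6.png

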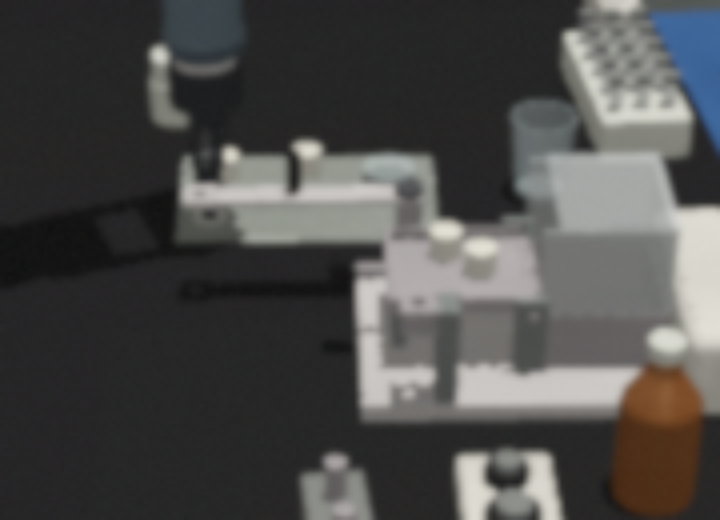

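>>> servo_tool(plan=[[[-0.001,0.001,0,0,-1],[0,0,0,0,-1],[0,0,0,0,-1],[0,0,0,0,-1],[0,0,0,0,-1],[0,0,0.04,0,-1],[0,0,0.045,0,-1],[0,0,0.045,0,-1]]])

```text
time_s: 12.95
eef_pos: [0.3801, 0.237, 0.1589]
eef_rot: [-0.0, 0.999, -0.043, 0.0]
wrist_force: [2.2, 0.7, -0.5]
opening: 0.321
```

>>> servo_tool(plan=[[[0.02,0,0.045,0,-1],[0.035,-0.025,0.01,0,-1],[0.03,-0.038,0,0,-1],[0.03,-0.038,0,0,-1],[0.03,-0.038,0,0,-1],[0.03,-0.038,0,0,-1],[0.02,-0.045,0,0,-1],[0.012,-0.045,0,0,-1]]])

```text
time_s: 13.75
eef_pos: [0.5887, -0.0319, 0.2129]
eef_rot: [0.0, 0.999, -0.042, 0.001]
wrist_force: [1.7, 0.7, -1.9]
opening: 0.323
```

>>> servo_tool(plan=[[[0,-0.013,-0.035,0,-1],[0,0,-0.04,0,-1],[0,0,-0.023,0,-1],[0,0,0,0,-1]]])

```text
time_s: 14.15
eef_pos: [0.586, -0.043, 0.1118]
eef_rot: [-0.0, 0.999, -0.043, -0.001]
wrist_force: [0.2, -0.6, -1.4]
opening: 0.321
```

>>> servo_tool(plan=[[[0.001,-0.001,0,0,-0.1],[0,0,0,0,-0.1],[0,0,0,0,-0.1],[0,0,0.045,0,-0.1],[0,0.01,0.045,0,0.1],[-0.02,0.045,0,0,0.1],[-0.02,0.045,0,0,0.1],[-0.02,0.045,0,0,0.1]]])

```text
time_s: 14.95
eef_pos: [0.528, 0.1023, 0.205]
eef_rot: [-0.0, 0.999, -0.043, 0.001]
wrist_force: [0.7, -0.0, 0.2]
opening: 0.549
```

Run:
```python
from h import *
st();t=camera('top');save(t,'t7');grinders(t)
i=cv2.resize(t['img'][110:290,130:330],None,fx=3.5,fy=3.5);cv2.imwrite('pics/t7z.png',i)
```

```text
t 14.95 pos [0.528  0.1023 0.205 ] jaw -1.657 F [ 0.7 -0.   0.2] op 0.549
G [(np.float64(0.4894), np.float64(0.3219)), (np.float64(0.4007), np.float64(0.3192))]
```

View pics/t7z.png

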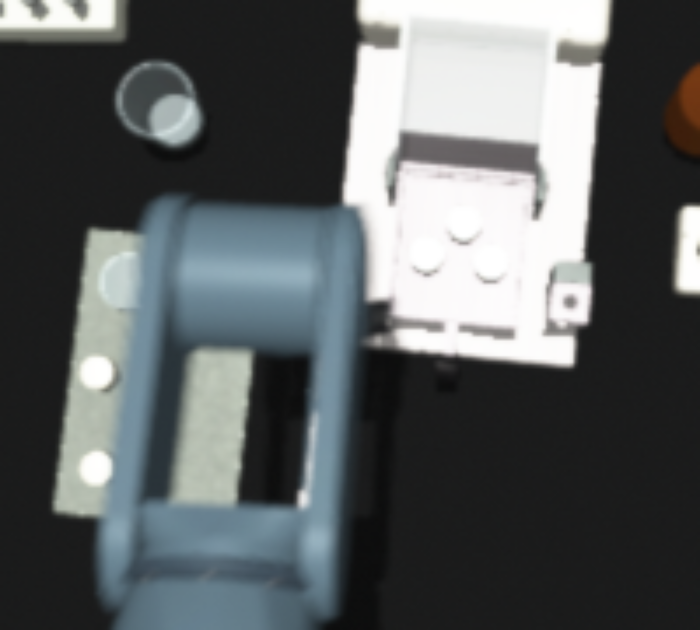

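>>> servo_tool(plan=[[[-0.008,0.045,0,0,0.1],[-0.008,0.045,0,0,0.1],[-0.008,0.045,0,0,0.1],[-0.008,0.045,0,0,0.1],[-0.007,0.039,-0.02,0,0.1],[0,0,-0.045,0,0.1],[0,0,-0.045,0,0.1],[0,0,-0.03,0,0.1]]])

```text
time_s: 15.8
eef_pos: [0.4879, 0.3202, 0.0612]
eef_rot: [0.0, 0.999, -0.042, -0.001]
wrist_force: [-0.7, 0.4, 0.2]
opening: 0.549
```

>>> servo_tool(plan=[[[0,0,-0.025,0,0.1],[0,0,-0.011,0,0.1],[0,0,0,0,0.1]]])

```text
time_s: 16.1
eef_pos: [0.4885, 0.3196, 0.0264]
eef_rot: [0.001, 0.999, -0.043, -0.001]
wrist_force: [-0.6, -0.3, 1.1]
opening: 0.551
```

>>> servo_tool(plan=[[[0.001,0.001,0,0,-1],[0,0,0,0,-1],[0,0,0,0,-1],[0,0,0,0,-1],[0,0,0,0,-1],[0,0,0.04,0,-1],[0,0,0.045,0,-1],[0,0,0.045,0,-1]]])

```text
time_s: 16.9
eef_pos: [0.4898, 0.3208, 0.1589]
eef_rot: [0.0, 0.999, -0.043, -0.0]
wrist_force: [0.9, 0.1, -0.2]
opening: 0.322
```

>>> servo_tool(plan=[[[0,-0.02,0.045,0,-1],[0.011,-0.045,0.005,0,-1],[0.01,-0.045,0,0,-1],[0.01,-0.045,0,0,-1],[0.01,-0.045,0,0,-1],[0.01,-0.045,0,0,-1],[0.01,-0.045,0,0,-1],[0.01,-0.016,-0.02,0,-1]]])

```text
time_s: 17.7
eef_pos: [0.5637, 0.0107, 0.1907]
eef_rot: [0.001, 0.999, -0.044, 0.003]
wrist_force: [0.0, 0.6, -1.0]
opening: 0.326
```

>>> servo_tool(plan=[[[0,0,-0.04,0,-1],[0,0,0,0,-1]]])

```text
time_s: 17.9
eef_pos: [0.5575, 0.0148, 0.1427]
eef_rot: [-0.001, 0.999, -0.043, -0.005]
wrist_force: [-1.5, 0.3, -1.5]
opening: 0.323
```

>>> servo_tool(plan=[[[0,-0.001,-0.02,0,-1],[0,0,-0.013,0,-1],[0,0,0,0,-1],[0,0,0,0,-1]]])

```text
time_s: 18.3
eef_pos: [0.5615, 0.0145, 0.1154]
eef_rot: [0.0, 0.999, -0.042, 0.0]
wrist_force: [-0.1, -0.3, -0.7]
opening: 0.324
```

>>> servo_tool(plan=[[[-0.001,0,-0.002,0,-0.1],[0,0,0,0,-0.1],[0,0,0,0,-0.1],[0,0,0.045,0,-0.1],[0,0.01,0.045,0,0.1],[-0.02,0.045,0,0,0.1],[-0.025,0.045,0,0,0.1],[-0.02,0.045,0,0,0.1]]])

```text
time_s: 19.1
eef_pos: [0.4952, 0.1588, 0.2032]
eef_rot: [-0.0, 0.999, -0.043, 0.001]
wrist_force: [0.6, -0.1, 0.4]
opening: 0.551
```

>>> servo_tool(plan=[[[-0.015,0.045,0,0,0.1],[-0.015,0.045,0,0,0.1],[-0.015,0.03,0,0,0.1],[-0.015,0.02,0,0,0.1],[0,0,0,0,0.1]]])

```text
time_s: 19.6
eef_pos: [0.4341, 0.3, 0.2026]
eef_rot: [-0.0, 0.999, -0.041, -0.0]
wrist_force: [0.5, -1.0, 0.9]
opening: 0.551
```

Run:
```python
from h import *
st();t=camera('top');save(t,'t8');grinders(t)
i=cv2.resize(t['img'][110:290,130:330],None,fx=3.5,fy=3.5);cv2.imwrite('pics/t8z.png',i)
s=camera('side');i=cv2.resize(s['img'][140:270,150:330],None,fx=4,fy=4);cv2.imwrite('pics/s8.png',i)
```

```text
t 19.6 pos [0.4341 0.3    0.2026] jaw -1.652 F [ 0.5 -1.   0.9] op 0.551
G []
```

View pics/t8z.png

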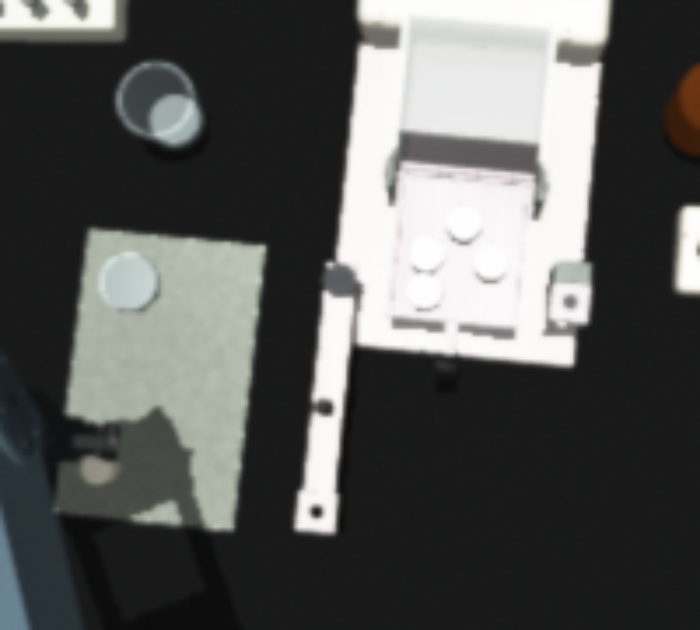

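View pics/s8.png

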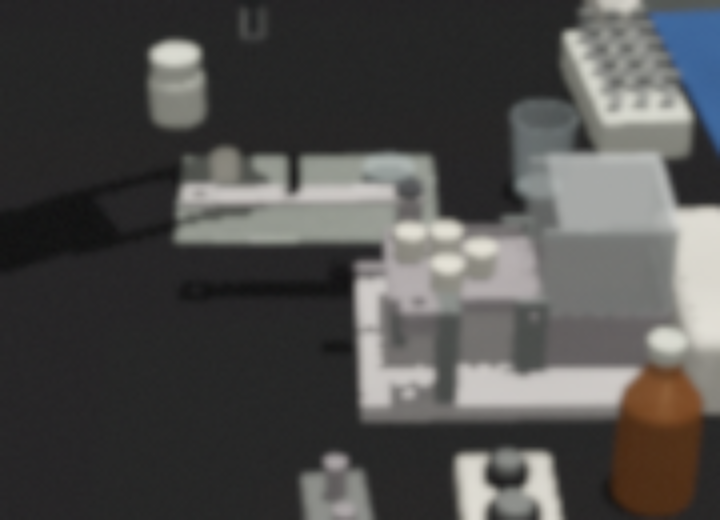

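>>> servo_tool(plan=[[[-0.034,0.019,0,0,0.1],[0,0,-0.045,0,0.1],[0,0,-0.045,0,0.1],[0,0,-0.045,0,0.1],[0,0,-0.03,0,0.1],[0,0,-0.01,0,0.1],[0,0,0,0,0.1]]])

```text
time_s: 20.4
eef_pos: [0.4019, 0.3155, 0.0265]
eef_rot: [0.001, 0.999, -0.043, -0.001]
wrist_force: [-0.1, -0.3, 0.3]
opening: 0.545
```

Then to E (0.555, -0.042).

>>> servo_tool(plan=[[[-0.001,0.003,0,0,-1],[0,0,0,0,-1],[0,0,0,0,-1],[0,0,0,0,-1],[0,0,0,0,-1],[0,0,0.04,0,-1],[0,0,0.045,0,-1],[0,0,0.045,0,-1]]])

```text
time_s: 21.2
eef_pos: [0.4005, 0.3196, 0.1593]
eef_rot: [0.0, 0.999, -0.042, -0.0]
wrist_force: [1.7, 0.3, -0.7]
opening: 0.319
```

>>> servo_tool(plan=[[[0.01,-0.02,0.045,0,-1],[0.02,-0.04,0.005,0,-1],[0.02,-0.045,0,0,-1],[0.02,-0.045,0,0,-1],[0.02,-0.045,0,0,-1],[0.02,-0.045,0,0,-1],[0.02,-0.045,0,0,-1],[0.02,-0.045,0,0,-1]]])

```text
time_s: 22.0
eef_pos: [0.5515, -0.012, 0.2081]
eef_rot: [0.0, 0.999, -0.043, 0.001]
wrist_force: [1.5, 0.7, -1.4]
opening: 0.32
```

>>> servo_tool(plan=[[[0.004,-0.031,0,0,-1],[0,0,-0.04,0,-1],[0,0,-0.02,0,-1],[0,0,0,0,-1],[0,0,0,0,-1]]])

```text
time_s: 22.5
eef_pos: [0.5551, -0.0411, 0.148]
eef_rot: [0.0, 0.999, -0.042, 0.0]
wrist_force: [0.5, 0.1, -0.5]
opening: 0.325
```

>>> servo_tool(plan=[[[0,-0.001,-0.02,0,-1],[0,0,-0.014,0,-1],[0,0,0,0,-1],[0,0,0,0,-0.1],[0,0,0,0,-0.1],[0,0,0,0,-0.1],[0,0,0.045,0,-0.1],[-0.02,0,0.045,0,0]]])

```text
time_s: 23.3
eef_pos: [0.5352, -0.0422, 0.2035]
eef_rot: [-0.0, 0.999, -0.043, -0.001]
wrist_force: [1.5, -0.9, 1.1]
opening: 0.5
```

>>> servo_tool(plan=[[[-0.045,0.01,0,0,0],[-0.04,0.01,0,0,0],[-0.03,0.01,0,0,0],[-0.02,0,0,0,0]]])

```text
time_s: 23.7
eef_pos: [0.398, -0.0111, 0.2032]
eef_rot: [-0.0, 0.999, -0.042, -0.0]
wrist_force: [0.5, 0.4, -0.0]
opening: 0.501
```

Run:
```python
from h import *
st();t=camera('top');save(t,'t9')
i=cv2.resize(t['img'][110:290,130:330],None,fx=3.5,fy=3.5);cv2.imwrite('pics/t9z.png',i)
s=camera('side');i=cv2.resize(s['img'][140:270,150:330],None,fx=4,fy=4);cv2.imwrite('pics/s9.png',i)
print(pp(t,'tray_knob'),pp(s,'tray_knob'))
```

```text
t 23.7 pos [ 0.398  -0.0111  0.2032] jaw -1.655 F [ 0.5  0.4 -0. ] op 0.501
[(0.57, 258.0, 213.8), (0.55, 270.8, 190.9), (0.31, 252.0, 180.5)] [(0.89, 235.2, 209.1)]
```

View pics/t9z.png

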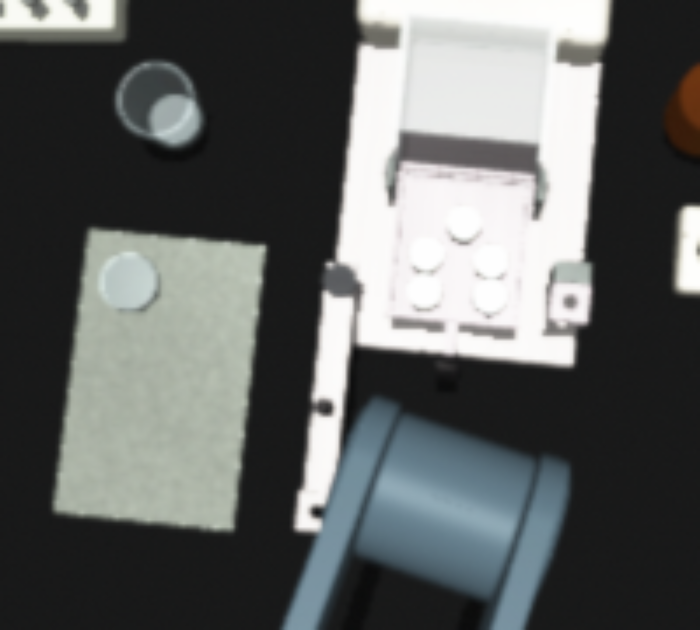

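View pics/s9.png

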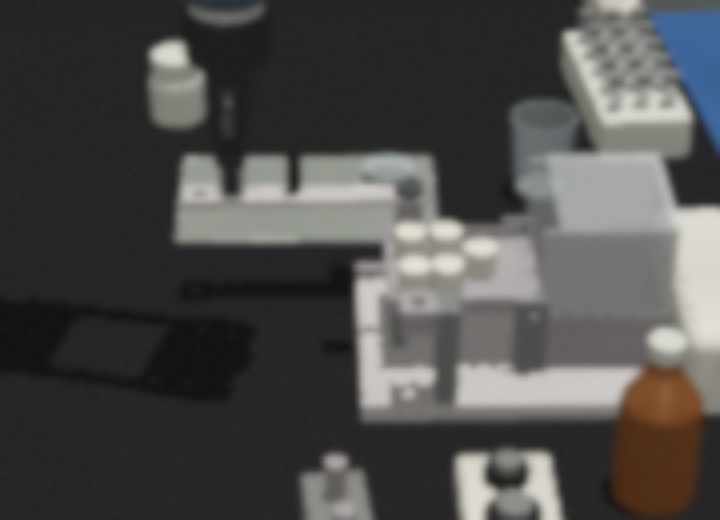

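>>> servo_tool(plan=[[[0.045,0.001,0,0,0],[0.045,0.001,0,0,0],[0.005,0,-0.03,0,0],[0,0,-0.035,0,0],[0,0,-0.035,0,0],[0,0,-0.012,0,0],[0,0,-0.008,0,0],[0,0,0,0,0]]])

```text
time_s: 24.7
eef_pos: [0.4955, -0.0103, 0.0831]
eef_rot: [-0.0, 0.999, -0.043, -0.0]
wrist_force: [0.0, -0.2, 0.8]
opening: 0.499
```

Run:
```python
from h import *
st();s=camera('side');i=cv2.resize(s['img'][140:270,150:330],None,fx=4,fy=4);cv2.imwrite('pics/s10.png',i)
a=0
for th in np.arange(0,1.16,.1): 
    c,q=np.cos(th),np.sin(th); x=.035-.17*c+.008*q; print(round(th,2),mill(x,0,.08+.17*q+.008*c).round(4))
```

```text
t 24.7 pos [ 0.4955 -0.0103  0.0831] jaw -1.656 F [ 0.  -0.2  0.8] op 0.499
0.0 [ 0.4935 -0.0085  0.088 ]
0.1 [ 0.4951 -0.0087  0.1049]
0.2 [ 0.4984 -0.009   0.1216]
0.3 [ 0.5034 -0.0094  0.1379]
0.4 [ 0.51   -0.0099  0.1536]
0.5 [ 0.518  -0.0106  0.1685]
0.6 [ 0.5276 -0.0114  0.1826]
0.7 [ 0.5385 -0.0124  0.1956]
0.8 [ 0.5506 -0.0134  0.2075]
0.9 [ 0.5638 -0.0145  0.2181]
1.0 [ 0.5781 -0.0157  0.2274]
1.1 [ 0.5931 -0.017   0.2351]
```

View pics/s10.png

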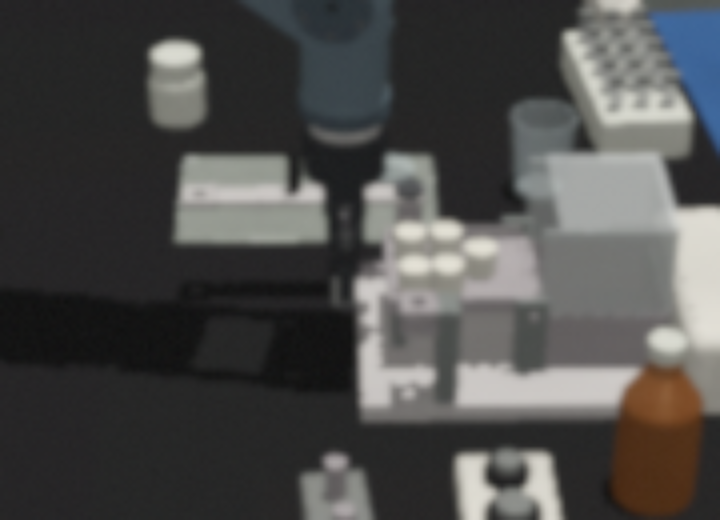

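>>> servo_tool(plan=[[[-0.001,0.001,0,0,-1],[0,0,0,0,-1],[0,0,0,0,-1],[0,0,0,0,-1],[0,0,0,0,-1],[0,0,0,0,-1]]])

```text
time_s: 25.35
eef_pos: [0.4956, -0.006, 0.0854]
eef_rot: [-0.003, 0.999, -0.043, 0.002]
wrist_force: [1.7, 17.0, 4.6]
opening: 0.22
```

>>> servo_tool(plan=[[[0,0.003,0,0,-1],[0,0,0.009,0,-1],[0.002,0,0.008,0,-1],[0.001,0,0.008,0,-1],[0.002,0,0.008,0,-1],[0.003,0,0.008,0,-1],[0.002,0,0.008,0,-1],[0.003,0,0.008,0,-1]]])

```text
time_s: 26.15
eef_pos: [0.5076, -0.0068, 0.1409]
eef_rot: [0.001, 0.999, -0.043, 0.001]
wrist_force: [6.0, -4.6, -10.5]
opening: 0.223
```

>>> servo_tool(plan=[[[0.004,0,0.008,0,-1],[0.004,0,0.0075,0,-1],[0.0045,0,0.0075,0,-1],[0.005,0,0.007,0,-1],[0.005,0,0.007,0,-1],[0.005,-0.001,0.007,0,-1],[0.0055,0,0.0065,0,-1],[0.006,-0.001,0.006,0,-1]]])

```text
time_s: 26.95
eef_pos: [0.5452, -0.0102, 0.1967]
eef_rot: [0.002, 0.999, -0.043, -0.001]
wrist_force: [0.8, -7.4, -7.0]
opening: 0.223
```

Run:
```python
from h import *
st();s=camera('side');i=cv2.resize(s['img'][110:270,150:350],None,fx=3.7,fy=3.7);cv2.imwrite('pics/s11.png',i)
```

```text
t 26.95 pos [ 0.5452 -0.0102  0.1967] jaw -1.657 F [ 0.8 -7.4 -7. ] op 0.223
```

View pics/s11.png

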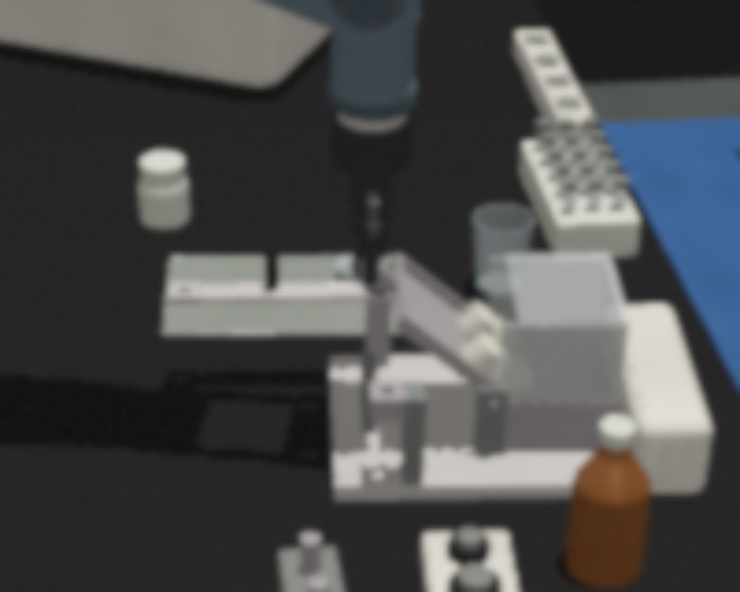

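>>> servo_tool(plan=[[[0.006,-0.001,0.006,0,-1],[0.0065,0,0.0055,0,-1],[0.0065,-0.001,0.005,0,-1],[0.007,0,0.005,0,-1],[0.007,-0.001,0.0045,0,-1],[0.007,0,0.004,0,-1],[0.007,-0.001,0.0035,0,-1],[0,0,0,0,-1]]])

```text
time_s: 27.8
eef_pos: [0.5922, -0.0145, 0.2298]
eef_rot: [0.002, 0.999, -0.043, -0.002]
wrist_force: [-2.0, -8.8, -6.8]
opening: 0.22
```

>>> servo_tool(plan=[[[0,0,0,0,-1],[0,0,0,0,-1],[0,0,0,0,-1],[0,0,0,0,-1],[0,0,0,0,-1],[0,0,0,0,-1],[0,0,0,0,-1],[0,0,0,0,-1]]])

```text
time_s: 28.6
eef_pos: [0.5918, -0.0145, 0.2296]
eef_rot: [0.002, 0.999, -0.043, -0.002]
wrist_force: [-1.0, -8.7, -6.5]
opening: 0.218
```

Run:
```python
from h import *
st();s=camera('side');i=cv2.resize(s['img'][110:270,150:350],None,fx=3.7,fy=3.7);cv2.imwrite('pics/s12.png',i)
t=camera('top');i=cv2.resize(t['img'][80:260,180:380],None,fx=3.3,fy=3.3);cv2.imwrite('pics/t12.png',i)
```

```text
t 28.6 pos [ 0.5918 -0.0145  0.2296] jaw -1.657 F [-1.  -8.7 -6.5] op 0.218
```

View pics/s12.png

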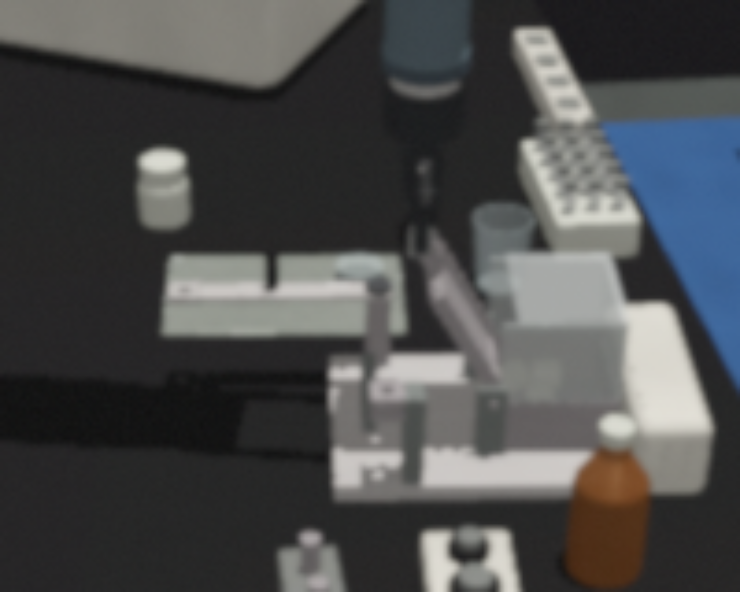

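View pics/t12.png

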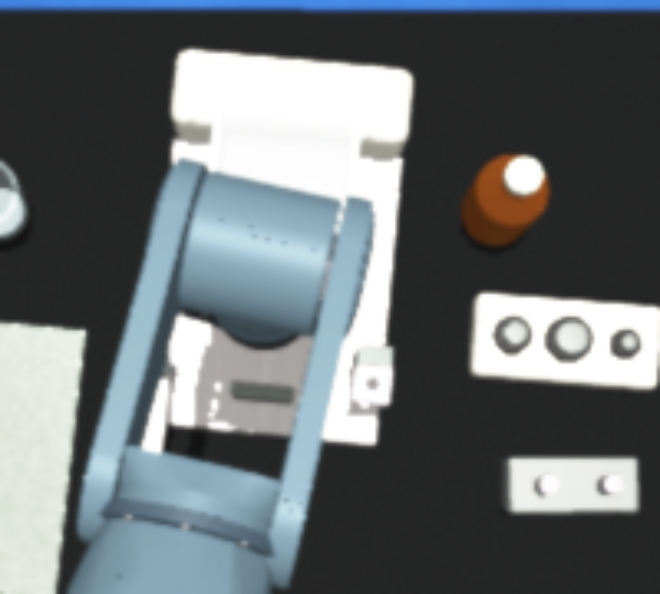

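>>> servo_tool(plan=[[[-0.007,0.001,-0.0035,0,-1],[-0.007,0,-0.004,0,-1],[-0.007,0.001,-0.0045,0,-1],[-0.007,0,-0.005,0,-1],[-0.0065,0.001,-0.005,0,-1],[-0.0065,0,-0.0055,0,-1],[-0.006,0.001,-0.006,0,-1],[-0.006,0.001,-0.006,0,-1]]])

```text
time_s: 29.5
eef_pos: [0.5407, -0.0097, 0.1934]
eef_rot: [0.002, 0.999, -0.043, 0.002]
wrist_force: [-3.6, -10.4, 5.4]
opening: 0.223
```

>>> servo_tool(plan=[[[-0.0055,0,-0.0065,0,-1],[-0.005,0,-0.007,0,-1],[-0.005,0.001,-0.007,0,-1],[-0.005,0,-0.007,0,-1],[-0.0045,0,-0.0075,0,-1],[-0.004,0,-0.0075,0,-1],[-0.004,0,-0.008,0,-1],[-0.003,0,-0.008,0,-1]]])

```text
time_s: 30.3
eef_pos: [0.5039, -0.0065, 0.1326]
eef_rot: [0.0, 0.999, -0.043, 0.0]
wrist_force: [-4.3, -1.1, 3.6]
opening: 0.22
```

>>> servo_tool(plan=[[[-0.002,0,-0.008,0,-1],[-0.003,0,-0.008,0,-1],[-0.002,0,-0.008,0,-1],[-0.001,0,-0.008,0,-1],[-0.002,0,-0.008,0,-1],[0,0,-0.007,0,-1],[0,0,0,0,-1]]])

```text
time_s: 31.0
eef_pos: [0.4944, -0.0057, 0.0871]
eef_rot: [-0.0, 0.999, -0.042, -0.0]
wrist_force: [-11.2, 5.8, 26.8]
opening: 0.221
```

>>> servo_tool(plan=[[[0,0,0.001,0,0],[0,0,0,0,0],[0,0,0,0,0],[0,0,0.04,0,0],[0,0,0.045,0,0],[-0.04,0.02,0,0,0],[-0.045,0.02,0,0,0],[-0.03,0.02,0,0,0]]])

```text
time_s: 31.8
eef_pos: [0.3764, 0.0543, 0.1704]
eef_rot: [-0.0, 0.999, -0.043, -0.001]
wrist_force: [0.4, 0.4, -0.1]
opening: 0.502
```

Run:
```python
from h import *
st();s=camera('side');i=cv2.resize(s['img'][150:270,220:370],None,fx=5,fy=5,interpolation=cv2.INTER_CUBIC);cv2.imwrite('pics/s13.png',i)
t=camera('top');i=cv2.resize(t['img'][80:260,180:380],None,fx=3.3,fy=3.3);cv2.imwrite('pics/t13.png',i)
j=t['img'][100:170,235:300]; j=np.clip((j.astype(float)-150)*2.4,0,255).astype(np.uint8);cv2.imwrite('pics/t13b.png',cv2.resize(j,None,fx=8,fy=8,interpolation=cv2.INTER_CUBIC))
print(pp(t,'grinder1_center'),pp(s,'grinder1_center'))
```

```text
t 31.8 pos [0.3764 0.0543 0.1704] jaw -1.657 F [ 0.4  0.4 -0.1] op 0.502
[] []
```

View pics/s13.png

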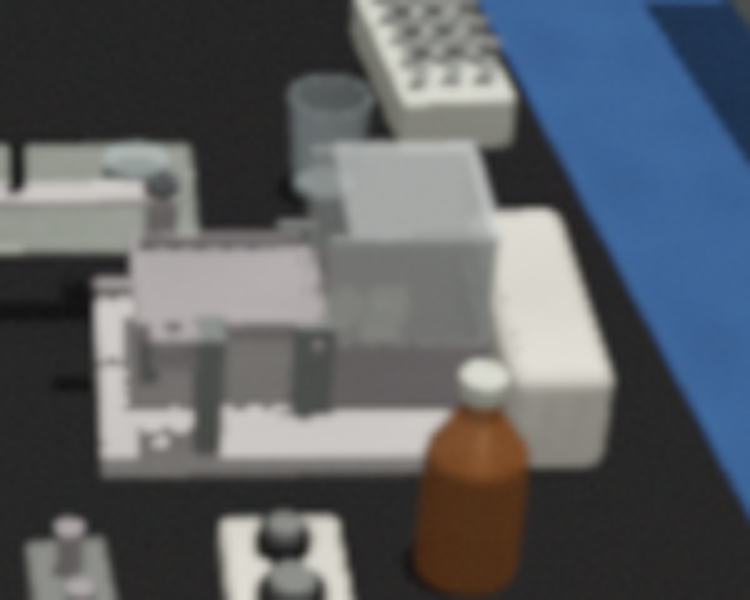

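View pics/t13.png

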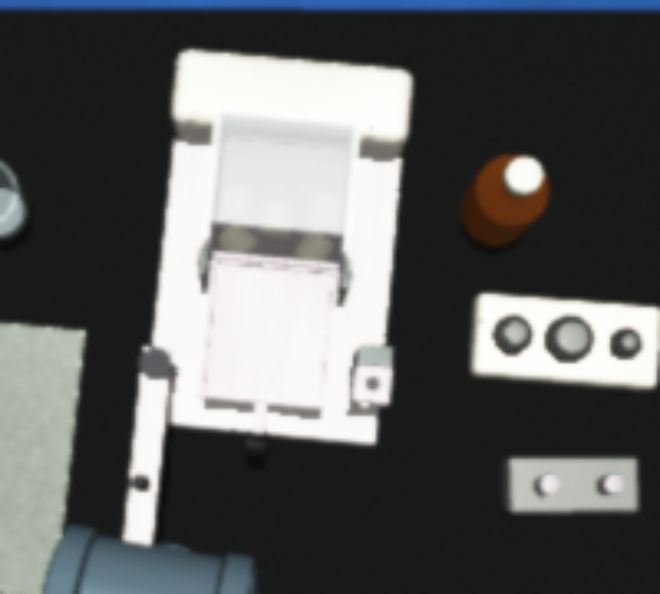

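View pics/t13b.png

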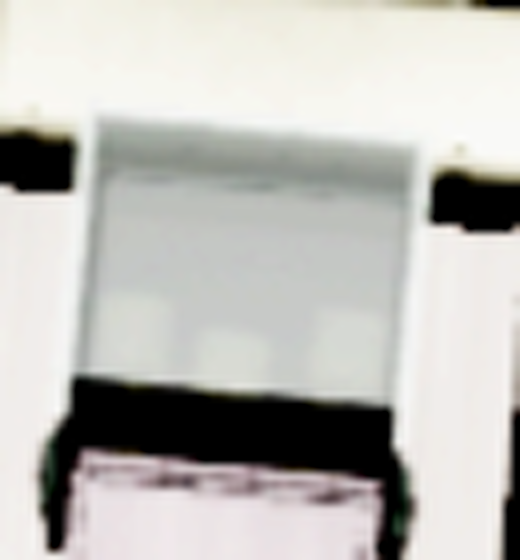

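Run:
```python
from h import *
s=camera('side');t=camera('top')
j=s['img'][180:235,270:330]; lo,hi=110,200
j=np.clip((j.astype(float)-lo)*255/(hi-lo),0,255).astype(np.uint8);cv2.imwrite('pics/s14.png',cv2.resize(j,None,fx=10,fy=10,interpolation=cv2.INTER_CUBIC))
j=t['img'][125:165,235:300]; j=np.clip((j.astype(float)-40)*1.5,0,255).astype(np.uint8);cv2.imwrite('pics/t14.png',cv2.resize(j,None,fx=10,fy=10,interpolation=cv2.INTER_CUBIC))
c,q=np.cos(MA),np.sin(MA)
def inv(X): d=X[:2]-np.array([MX,MY]); return (np.array([c*d[0]+q*d[1],-q*d[0]+c*d[1]])*1000).round()
for n,u,v in(('a',135,335),('b',232,355),('c',345,355)):
    U,V=235+u/8-.5,100+v/8-.5
    print(n,[(z,inv(onplane(t,U,V,z))) for z in(.04,.06,.08)])
for n,u,v in(('d',238,240),('e',315,245)):
    U,V=180+u/3.3-.5,80+v/3.3-.5
    print(n,[(z,inv(onplane(t,U,V,z))) for z in(.04,.06,.08)])
for x in (345,400):
    print([(z,inv(onplane(s,220+x/5,150+310/5,z))) for z in(.05,.07,.1)])
```

```text
a [(0.04, array([103.,  45.])), (0.06, array([99., 44.])), (0.08, array([94., 43.]))]
b [(0.04, array([98.,  5.])), (0.06, array([94.,  4.])), (0.08, array([90.,  4.]))]
c [(0.04, array([103., -41.])), (0.06, array([ 98., -41.])), (0.08, array([ 94., -40.]))]
d [(0.04, array([67., 41.])), (0.06, array([63., 40.])), (0.08, array([60., 39.]))]
e [(0.04, array([ 69., -35.])), (0.06, array([ 65., -35.])), (0.08, array([ 61., -35.]))]
[(0.05, array([67., 22.])), (0.07, array([63., -7.])), (0.1, array([ 56., -51.]))]
[(0.05, array([109.,  21.])), (0.07, array([103.,  -8.])), (0.1, array([ 96., -52.]))]
```

View pics/s14.png

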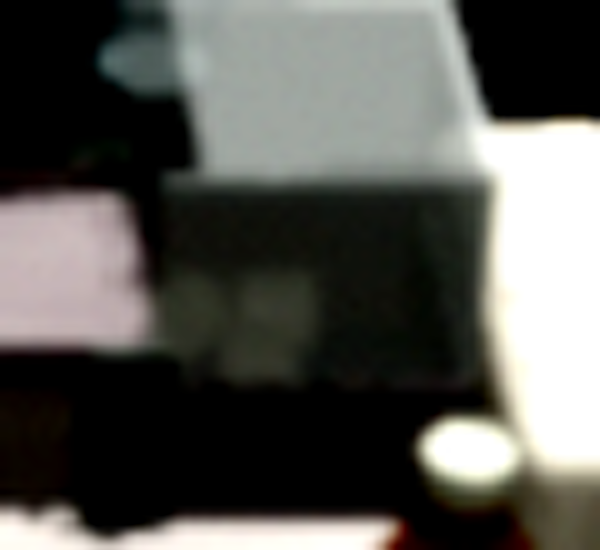

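View pics/t14.png

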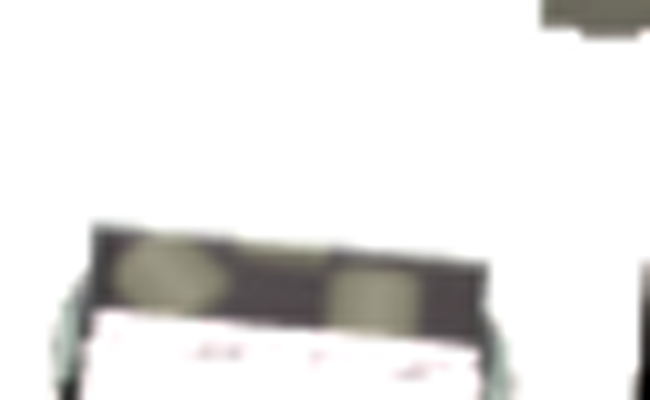

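>>> servo_tool(plan=[[[0,0,0.035,0,0],[0.04,0.02,0,0,0],[0.04,0.02,0,0,0],[0,0,0,0,0],[0,0,-0.03,0,0],[0,0,-0.03,0,0],[0,0,-0.01,0,0],[0,0,0,0,0]]])

```text
time_s: 32.9
eef_pos: [0.4579, 0.0934, 0.1346]
eef_rot: [0.0, 0.999, -0.043, -0.002]
wrist_force: [0.2, -0.1, 0.1]
opening: 0.5
```

Run:
```python
from h import *
st();s=camera('side');t=camera('top');i=cv2.resize(s['img'][140:270,150:330],None,fx=4,fy=4);cv2.imwrite('pics/s15.png',i)
for f in np.linspace(1.57,-.05,25): print(round(f,3),mill(-.07-.11*np.sin(f),.1-.11*np.cos(f),0).round(4)[:2])
```

```text
t 32.9 pos [0.4579 0.0934 0.1346] jaw -1.657 F [ 0.2 -0.1  0.1] op 0.5
1.57 [0.4571 0.0948]
1.502 [0.4568 0.0874]
1.435 [0.4569 0.08  ]
1.368 [0.4575 0.0726]
1.3 [0.4586 0.0653]
1.232 [0.4603 0.058 ]
1.165 [0.4624 0.0509]
1.098 [0.4649 0.0439]
1.03 [0.468  0.0372]
0.962 [0.4715 0.0306]
0.895 [0.4754 0.0243]
0.828 [0.4797 0.0183]
0.76 [0.4845 0.0126]
0.692 [0.4896 0.0072]
0.625 [0.495  0.0022]
0.557 [ 0.5008 -0.0025]
0.49 [ 0.5069 -0.0067]
0.423 [ 0.5133 -0.0106]
0.355 [ 0.5199 -0.0139]
0.287 [ 0.5267 -0.0169]
0.22 [ 0.5337 -0.0193]
0.153 [ 0.5409 -0.0213]
0.085 [ 0.5481 -0.0228]
0.017 [ 0.5555 -0.0238]
-0.05 [ 0.5629 -0.0244]
```

View pics/s15.png

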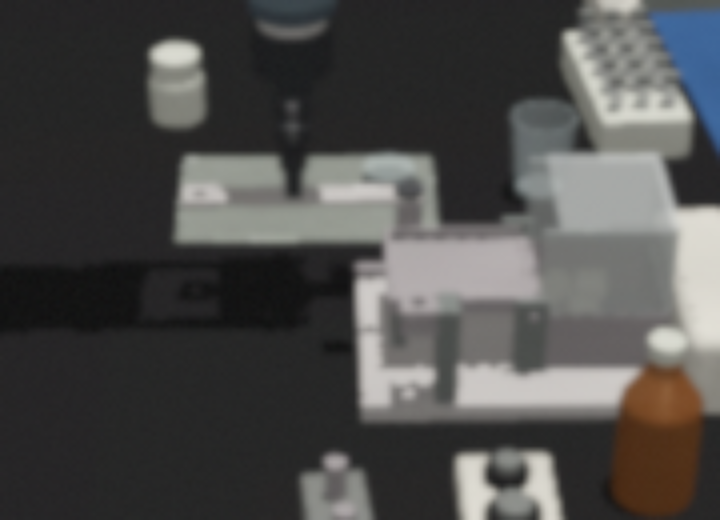

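>>> servo_tool(plan=[[[0,0.001,0,0,-1],[0,0,0,0,-1],[0,0,0,0,-1],[0,0,0,0,-1],[0,0,0,0,-1],[0,0,0,0,-1]]])

```text
time_s: 33.6
eef_pos: [0.46, 0.0948, 0.1378]
eef_rot: [0.0, 0.999, -0.043, 0.001]
wrist_force: [-1.7, 0.9, 6.7]
opening: 0.146
```

>>> servo_tool(plan=[[[0,-0.0075,0,0,-1],[0,-0.0075,0,0,-1],[0.0005,-0.0075,0,0,-1],[0.001,-0.0075,0,0,-1],[0.0015,-0.0072,0,0,-1],[0.002,-0.007,0,0,-1],[0.0025,-0.007,0,0,-1],[0.003,-0.0067,0,0,-1]]])

```text
time_s: 34.4
eef_pos: [0.4703, 0.0368, 0.1376]
eef_rot: [-0.0, 0.999, -0.042, 0.001]
wrist_force: [-2.0, 5.5, 8.1]
opening: 0.145
```

>>> servo_tool(plan=[[[0.0035,-0.0066,0,0,-1],[0.004,-0.0063,0,0,-1],[0.0043,-0.006,0,0,-1],[0.0048,-0.0057,0,0,-1],[0.005,-0.0054,0,0,-1],[0.0055,-0.005,0,0,-1],[0.0058,-0.0047,0,0,-1],[0.006,-0.0042,0,0,-1]]])

```text
time_s: 35.2
eef_pos: [0.5094, -0.0066, 0.1375]
eef_rot: [-0.001, 0.999, -0.042, 0.001]
wrist_force: [-2.1, 8.3, 9.6]
opening: 0.147
```

>>> servo_tool(plan=[[[0.0064,-0.0036,0,0,-1],[0.0066,-0.003,0,0,-1],[0.0068,-0.003,0,0,-1],[0.007,-0.0024,0,0,-1],[0.0072,-0.002,0,0,-1],[0.0072,-0.0015,0,0,-1],[0.0072,-0.001,0,0,-1],[0.003,0,0,0,-1]]])

```text
time_s: 36.0
eef_pos: [0.5539, -0.0212, 0.1372]
eef_rot: [-0.002, 0.999, -0.042, -0.008]
wrist_force: [-41.8, 7.1, 40.6]
opening: 0.148
```

>>> servo_tool(plan=[[[-0.001,0,0,0,-1],[0,0,0,0,-0.2],[0,0,0,0,-0.2],[0,0,0,0,-0.2],[0,0,0.045,0,-0.2],[0,0,0.045,0,-0.2],[-0.045,0,0,0,-0.2],[-0.045,0,0,0,-0.2]]])

```text
time_s: 36.8
eef_pos: [0.4695, -0.0243, 0.2279]
eef_rot: [0.001, 0.999, -0.043, 0.002]
wrist_force: [-0.8, 0.1, -1.0]
opening: 0.398
```

>>> servo_tool(plan=[[[-0.045,-0.02,0,0,-0.2],[-0.02,-0.04,0,0,-0.2],[0,-0.04,0,0,-0.2],[0,-0.04,0,0,-0.2]]])

```text
time_s: 37.2
eef_pos: [0.4033, -0.1651, 0.2267]
eef_rot: [0.001, 0.999, -0.043, 0.001]
wrist_force: [1.0, 0.5, -0.1]
opening: 0.399
```

Run:
```python
from ov import *
st();t=camera('top');s=camera('side')
overlay(t,(170,250,200,320),6,(MX,MY,MA),'t16',bar=0.0)
i=cv2.resize(s['img'][190:310,200:340],None,fx=5,fy=5,interpolation=cv2.INTER_CUBIC);cv2.imwrite('pics/s16.png',i)
print(pp(t,'lock_mouth'),pp(s,'lock_mouth'),pp(t,'bar_post'),pp(s,'bar_post'))
```

```text
t 37.2 pos [ 0.4033 -0.1651  0.2267] jaw -1.656 F [ 1.   0.5 -0.1] op 0.399
[(0.71, 257.0, 215.9), (0.67, 291.7, 197.3)] [(0.98, 252.0, 214.9)] [(0.59, 261.0, 191.9), (0.26, 326.6, 146.5)] [(0.52, 253.6, 199.3)]
```

View pics/t16.png

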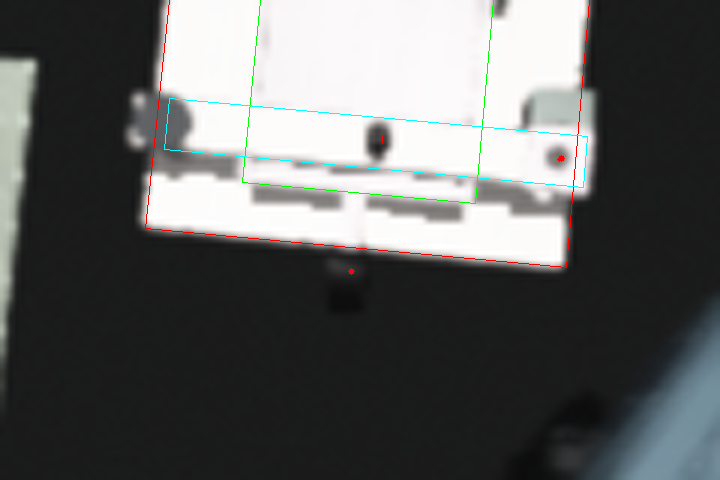

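View pics/s16.png

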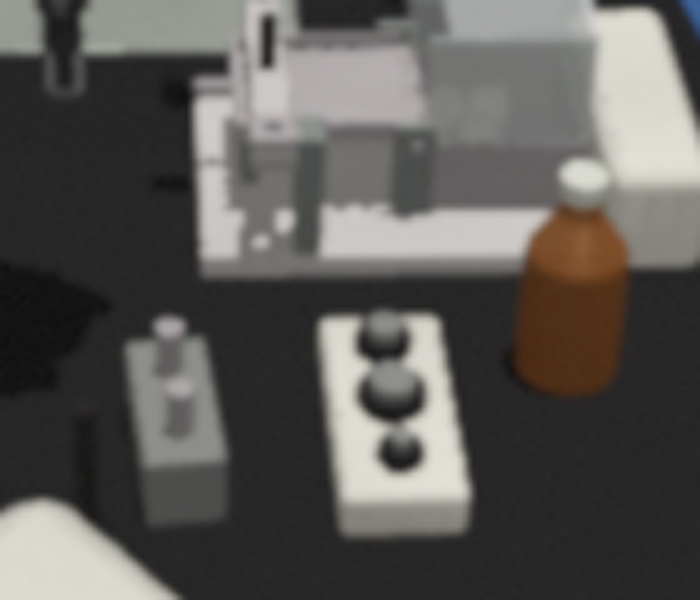

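Run:
```python
from h import *
t=camera('top')
def crop(n,a,b,c,d,k=12):
    cv2.imwrite('pics/%s.png'%n,cv2.resize(t['img'][a:b,c:d],None,fx=k,fy=k,interpolation=cv2.INTER_CUBIC))
crop('h1',185,210,275,310,20); crop('h2',212,242,325,385)
g=t['img'].mean(axis=2)
sub=g[190:202,286:299]; print(sub.round().astype(int))
sub=g[218:238,338:376]
print(sub[4:16,2:18].round().astype(int))
print(sub[4:16,20:36].round().astype(int))
```

```text
[[228 121 161 201 197 192 191 179 182 192 195 193 154]
 [193 162 216 240 241 241 240 239 238 234 224 220 178]
 [247 242 241 248 248 248 248 248 248 246 245 243 212]
 [252 249 243 249 249 247 245 244 247 248 249 247 219]
 [252 249 244 248 243 219 188 181 220 245 249 244 197]
 [252 250 248 248 234 164 129 124 172 234 248 242 183]
 [250 248 249 248 232 150 123 122 162 230 248 241 179]
 [250 249 250 249 239 186 143 146 199 241 248 237 154]
 [250 249 250 250 248 239 221 216 237 248 249 235 139]
 [246 245 250 250 250 249 247 246 248 250 250 232 115]
 [205 233 247 249 249 249 249 249 250 250 249 230 104]
 [137 165 203 225 225 212 213 230 237 238 241 223  99]]
[[201 201 200 199 198 198 197 197 198 198 197 198 197 196 196 196]
 [201 200 198 194 190 188 191 194 199 198 198 197 197 196 196 196]
 [200 197 180 155 178 225 235 230 213 200 198 197 196 196 197 196]
 [199 178 133 134 202 239 242 236 225 208 198 196 196 197 196 196]
 [197 164 102 141 221 243 241 236 230 218 200 197 196 196 196 196]
 [197 161  92 124 211 241 239 235 229 213 199 196 197 196 196 196]
 [193 164  96  98 181 232 235 233 221
[... 470 characters left out ...]
 185 191 190 190 186 149  66]
 [194 194 190 169 137 140 195 230 226 216 200 191 190 186 150  66]
 [194 192 171 123 101 170 231 239 233 226 208 189 189 186 151  68]
 [194 191 159  93  95 194 241 240 233 227 213 195 190 186 156  82]
 [195 191 156  86  91 183 237 238 232 227 213 195 190 187 158  88]
 [195 191 159  93  80 128 203 232 228 221 206 192 190 186 158  88]
 [194 193 181 143  96  98 135 173 185 189 193 190 189 186 158  89]
 [194 193 191 182 169 167 170 176 182 185 189 189 189 186 158  87]
 [194 193 193 191 190 189 189 190 190 190 189 190 189 186 158  88]
 [194 193 193 192 192 191 191 191 191 190 190 189 189 186 158  88]
 [188 188 188 187 187 186 186 186 185 185 185 184 184 181 153  85]]
```

View pics/h1.png

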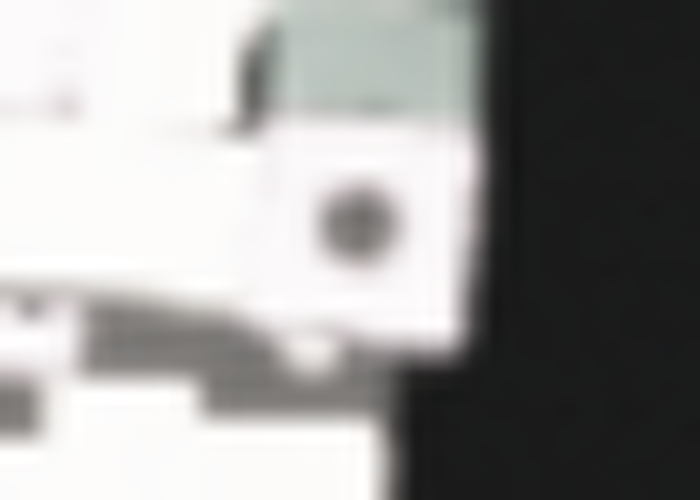

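View pics/h2.png

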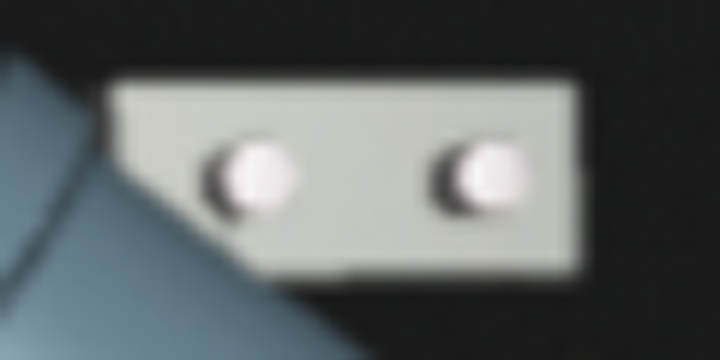

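```bash
cat >> h.py <<'E'
def holec(t):
    g=t['img'].mean(axis=2)[192:201,289:297]; w=np.clip(235-g,0,None); vv,uu=np.mgrid[192:201,289:297]
    return (uu*w).sum()/w.sum(),(vv*w).sum()/w.sum()
E
python3 - <<'E'
from h import *
t=camera('top'); u,v=holec(t); print(u,v,onplane(t,u,v,.121))
c,q=np.cos(MA),np.sin(MA)
print('fit',mill(-.07,-.1,.121))
print('pinL',onplane(t,346.1,226.1,.086),'pinR',onplane(t,365.3,225.8,.086)); 
# shadow-lit: check block corners
for x,y in((110,82),(580,82),(580,275)): print(onplane(t,325+x/12-.5,212+y/12-.5,.05).round(4))
E
```

```text
292.46685552407934 195.75977337110484 [ 0.55013707 -0.11204839  0.121     ]
fit [ 0.54976295 -0.11369613  0.121     ]
pinL [ 0.46068538 -0.27927528  0.086     ] pinR [ 0.46210149 -0.33803521  0.086     ]
[ 0.4852 -0.2479  0.05  ]
[ 0.4862 -0.3715  0.05  ]
[ 0.4356 -0.3705  0.05  ]
```

>>> servo_tool(plan=[[[0.02,-0.04,0,0,-0.2],[0.02,-0.04,0,0,-0.2],[0.018,-0.034,-0.02,0,-0.2],[0,0,-0.045,0,-0.2],[0,0,-0.045,0,-0.2],[0,0,-0.015,0,-0.2],[0,0,0,0,-0.2],[0,0,0,0,-0.2]]])

```text
time_s: 38.4
eef_pos: [0.4624, -0.2769, 0.1018]
eef_rot: [0.0, 0.999, -0.042, 0.0]
wrist_force: [-0.2, -0.7, -0.4]
opening: 0.404
```

Run:
```python
from h import *
st();s=camera('side');i=cv2.resize(s['img'][210:310,200:320],None,fx=6,fy=6,interpolation=cv2.INTER_CUBIC);cv2.imwrite('pics/s17.png',i)
```

```text
t 38.4 pos [ 0.4624 -0.2769  0.1018] jaw -1.655 F [-0.2 -0.7 -0.4] op 0.404
```

View pics/s17.png

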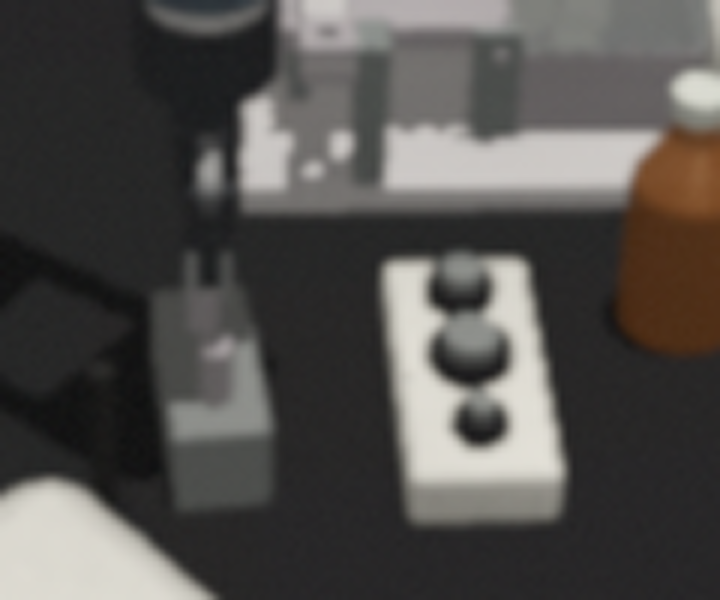

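>>> servo_tool(plan=[[[-0.001,-0.003,-0.015,0,-0.2],[0,0,-0.015,0,-0.2],[0,0,0,0,-0.2],[0,0,0,0,-1],[0,0,0,0,-1],[0,0,0,0,-1],[0,0,0,0,-1],[0,0,0,0,-1]]])

```text
time_s: 39.25
eef_pos: [0.4608, -0.2805, 0.0715]
eef_rot: [0.0, 0.999, -0.043, 0.0]
wrist_force: [0.1, 1.4, -0.8]
opening: 0.186
```

>>> servo_tool(plan=[[[0,0,0.015,0,-1],[0,0,0.03,0,-1],[0,0,0.035,0,-1],[0,0,0.035,0,-1],[0.02,0.03,0.015,0,-1],[0.02,0.04,0,0,-1],[0.02,0.04,0,0,-1],[0.02,0.04,0,0,-1]]])

```text
time_s: 40.05
eef_pos: [0.5417, -0.1293, 0.2032]
eef_rot: [0.001, 0.999, -0.043, 0.001]
wrist_force: [0.1, -0.3, -1.0]
opening: 0.19
```

>>> servo_tool(plan=[[[0.009,0.0185,0,0,-1],[0,0,0,0,-1],[0,0,0,0,-1]]])

```text
time_s: 40.35
eef_pos: [0.55, -0.112, 0.2022]
eef_rot: [0.0, 0.999, -0.042, 0.0]
wrist_force: [-0.4, -0.9, -1.2]
opening: 0.19
```

Run:
```python
from h import *
st();s=camera('side');t=camera('top')
i=cv2.resize(s['img'][170:240,210:300],None,fx=8,fy=8,interpolation=cv2.INTER_CUBIC);cv2.imwrite('pics/s18.png',i)
i=cv2.resize(t['img'][160:230,250:340],None,fx=8,fy=8,interpolation=cv2.INTER_CUBIC);cv2.imwrite('pics/t18.png',i)
```

```text
t 40.35 pos [ 0.55   -0.112   0.2022] jaw -1.655 F [-0.4 -0.9 -1.2] op 0.19
```

View pics/s18.png

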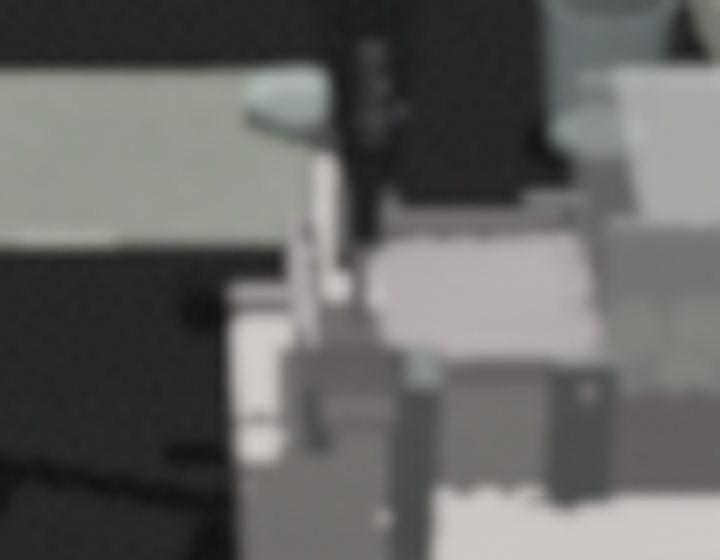

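View pics/t18.png

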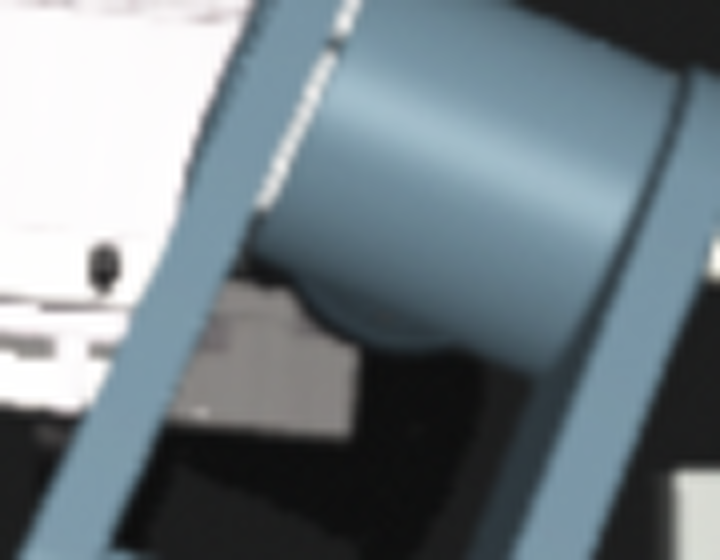

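Run:
```python
from h import *
s=camera('side')
j=s['img'][190:225,235:275]; j=np.clip((j.astype(float)-20)*1.6,0,255).astype(np.uint8)
j=cv2.resize(j,None,fx=15,fy=15,interpolation=cv2.INTER_CUBIC)
for X,c in(((.55,-.112,.121),(0,0,255)),((.55,-.112,.1385),(0,255,0)),((.55,-.112,.18),(255,0,0))):
    u,v=proj(s,X); print(u,v); cv2.circle(j,(int((u+.5-235)*15),int((v+.5-190)*15)),3,c,-1)
cv2.imwrite('pics/s19.png',j)
```

```text
254.78971655469385 215.0089768469388
254.886557624559 210.83128692758964
255.12057401953132 200.73590140985942
```

View pics/s19.png

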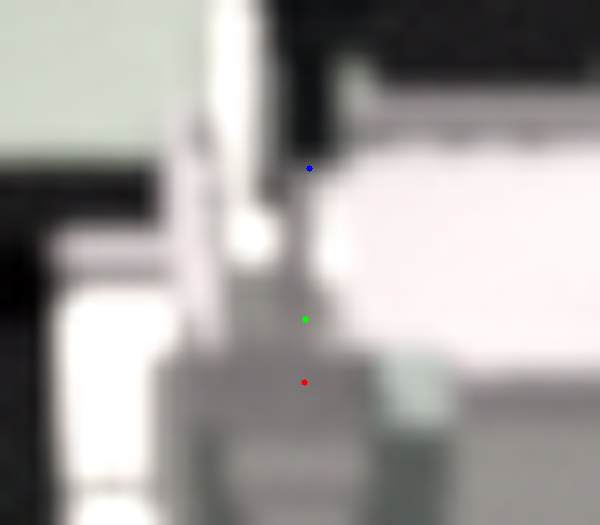

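Run:
```python
from h import *
s=camera('side'); im=cv2.imread('pics/s0.png')
print(im[209:221,246:264].mean(axis=2).round().astype(int))
j=cv2.resize(im[195:230,235:275],None,fx=15,fy=15,interpolation=cv2.INTER_CUBIC)
def dot(X,c):
    u,v=proj(s,X); cv2.circle(j,(int((u+.5-235)*15),int((v+.5-195)*15)),3,c,-1)
dot((.55,-.112,.121),(0,0,255))
for dx,dy in((-.016,-.016),(.016,-.016),(-.016,.016),(.016,.016)): dot(mill(-.07+dx,-.1+dy,.121),(0,255,0))
cv2.imwrite('pics/s20.png',j)
```

```text
[[163 167 172 174 175 174 174 174 174 174 174 175 175 175 175 175 175 176]
 [179 171 173 175 175 175 175 175 175 175 175 175 175 175 175 176 175 175]
 [185 171 171 175 175 175 176 175 176 176 176 176 175 175 175 175 175 175]
 [181 170 172 175 176 176 176 175 174 175 175 175 174 172 170 169 169 170]
 [159 162 168 172 174 175 173 170 168 169 172 173 169 162 157 155 155 156]
 [133 142 151 159 168 172 167 155 147 150 163 170 165 154 147 145 145 144]
 [117 119 124 137 159 170 162 143 130 135 155 169 167 157 145 142 141 140]
 [111 105 105 122 153 168 166 154 146 149 161 169 168 158 147 140 140 139]
 [109 101  99 115 142 158 160 155 151 153 157 159 155 147 138 130 130 132]
 [110  99  91  99 118 130 133 132 130 130 131 131 126 119 111 106 105 109]
 [110  97  84  85  95 104 108 108 105 104 104 103  98  92  87  83  83  85]
 [110  97  82  81  89  96  99  99  97  97  96  94  91  85  79  77  77  78]]
```

View pics/s20.png

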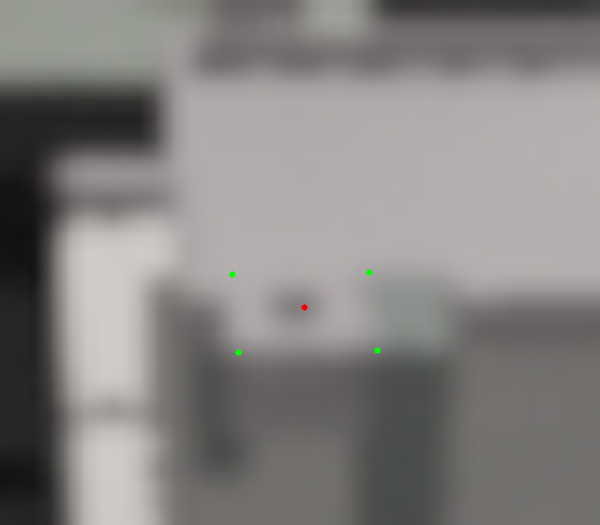

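>>> servo_tool(plan=[[[0,0,-0.01,0,-1],[0,0,-0.006,0,-1],[0,0,-0.004,0,-1],[0,0,-0.003,0,-1],[0,0,-0.003,0,-1],[0,0,0,0,-1]]])

```text
time_s: 41.15
eef_pos: [0.5495, -0.1119, 0.1747]
eef_rot: [-0.0, 0.999, -0.043, -0.0]
wrist_force: [0.4, 0.0, -0.0]
opening: 0.191
```

>>> servo_tool(plan=[[[0,0,-0.004,0,-1],[0,0,-0.004,0,-1],[0,0,-0.004,0,-1],[0,0,-0.003,0,-1],[0,0,0,0,-1]]])

```text
time_s: 41.65
eef_pos: [0.5494, -0.1118, 0.1596]
eef_rot: [-0.0, 0.999, -0.043, -0.001]
wrist_force: [0.0, 0.0, -0.1]
opening: 0.196
```

Run:
```python
from h import *
s=camera('side');st()
j=s['img'][185:225,230:275]; j=np.clip((j.astype(float)-20)*1.6,0,255).astype(np.uint8)
cv2.imwrite('pics/s21.png',cv2.resize(j,None,fx=15,fy=15,interpolation=cv2.INTER_CUBIC))
```

```text
t 41.7 pos [ 0.5496 -0.1119  0.1599] jaw -1.656 F [-0.3 -0.3 -0.3] op 0.192
```

View pics/s21.png

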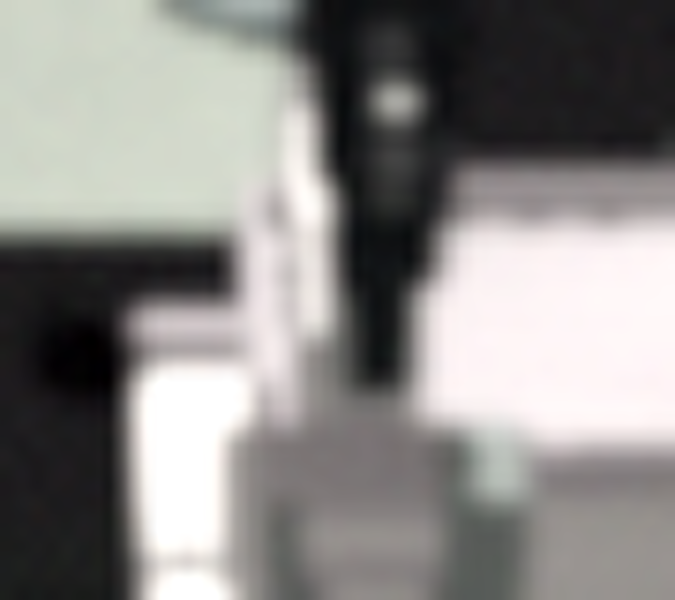

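>>> servo_tool(plan=[[[0,0,-0.004,0,-1],[0,0,-0.004,0,-1],[0,0,-0.004,0,-1],[0,0,-0.003,0,-1],[0,0,-0.001,0,-1],[0,0,0,0,-1]]])

```text
time_s: 42.3
eef_pos: [0.5496, -0.1119, 0.144]
eef_rot: [-0.0, 0.999, -0.043, -0.0]
wrist_force: [0.4, -0.1, -0.8]
opening: 0.19
```

>>> servo_tool(plan=[[[0,0,-0.001,0,-1],[0,0,-0.001,0,-1],[0,0,-0.001,0,-1],[0,0,0,0,-1]]])

```text
time_s: 42.7
eef_pos: [0.55, -0.1121, 0.1419]
eef_rot: [0.0, 0.999, -0.043, 0.0]
wrist_force: [-2.3, 1.0, 4.0]
opening: 0.189
```

>>> servo_tool(plan=[[[0,0,0,0,-0.3],[0,0,0,0,-0.3],[0,0,0,0,-0.3],[0,0,0.03,0,-0.3],[0,0,0.045,0,-0.3],[-0.02,-0.04,0.02,0,-1],[-0.02,-0.045,0,0,-1],[-0.02,-0.045,0,0,-1]]])

```text
time_s: 43.5
eef_pos: [0.4897, -0.2432, 0.2376]
eef_rot: [0.001, 0.999, -0.042, 0.001]
wrist_force: [0.8, -0.7, 0.2]
opening: 0.0
```

>>> servo_tool(plan=[[[0,-0.045,0,0,-1],[0,-0.045,0,0,-1],[0,-0.045,0,0,-1],[0,-0.03,0,0,-1],[0,0,0,0,-1]]])

```text
time_s: 44.0
eef_pos: [0.4887, -0.411, 0.2357]
eef_rot: [0.001, 0.999, -0.045, -0.0]
wrist_force: [0.2, -0.1, 0.4]
opening: 0.001
```

Run:
```python
from h import *
st();s=camera('side');t=camera('top')
cv2.imwrite('pics/s22.png',cv2.resize(s['img'][190:305,210:330],None,fx=5.2,fy=5.2,interpolation=cv2.INTER_CUBIC))
cv2.imwrite('pics/t22.png',cv2.resize(t['img'][140:240,250:390],None,fx=5.5,fy=5.5,interpolation=cv2.INTER_CUBIC))
print(pp(s,'pin1_head'),pp(t,'pin1_head'))
```

```text
t 44.0 pos [ 0.4887 -0.411   0.2357] jaw -1.66 F [ 0.2 -0.1  0.4] op 0.001
[(0.55, 240.6, 268.4)] [(0.59, 363.3, 229.2)]
```

View pics/s22.png

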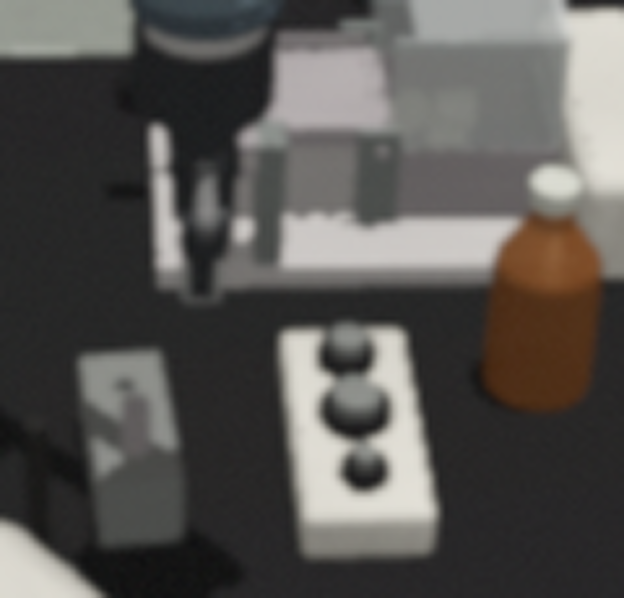

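View pics/t22.png

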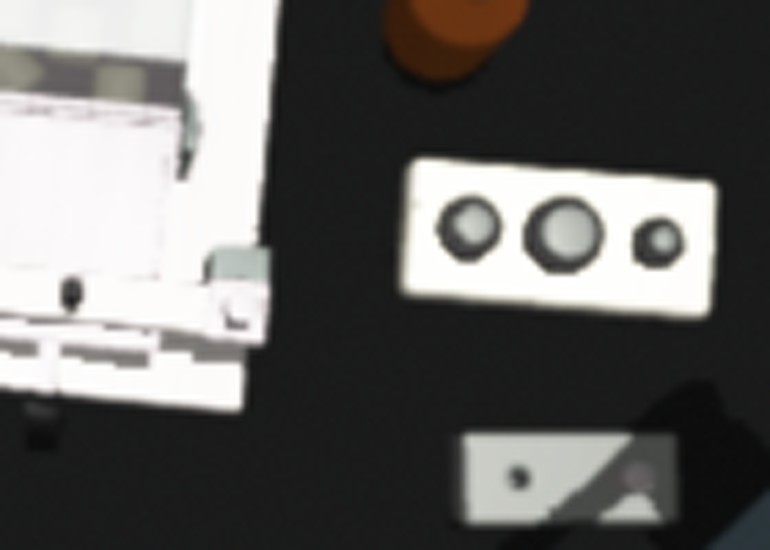

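Run:
```python
from h import *
t=camera('top')
for n,x,y in(('M',475,223),('L',568,231),('S',663,239)): print(n,onplane(t,250+x/5.5-.5,140+y/5.5-.5,.053).round(4))
print(np.array([.6*0,0]))
for n,x,y in(('c1',408,160),('c2',717,183),('c3',708,318),('c4',400,293)): print(n,onplane(t,250+x/5.5-.5,140+y/5.5-.5,.035).round(4))
```

```text
M [ 0.6073 -0.2555  0.053 ]
L [ 0.6029 -0.3093  0.053 ]
S [ 0.5986 -0.364   0.053 ]
[0. 0.]
c1 [ 0.6468 -0.2198  0.035 ]
c2 [ 0.6342 -0.4012  0.035 ]
c3 [ 0.5544 -0.3943  0.035 ]
c4 [ 0.5678 -0.2145  0.035 ]
```

>>> servo_tool(plan=[[[0.04,0.018,0,0,-1],[0.04,0.018,0,0,-1],[0.029,0.012,-0.03,0,-1],[0,0,-0.04,0,-1],[0,0,-0.04,0,-1],[0,0,-0.035,0,-1],[0,0,0,0,-1],[0,0,0,0,-1]]])

```text
time_s: 45.05
eef_pos: [0.599, -0.3579, 0.0917]
eef_rot: [-0.0, 0.999, -0.042, -0.0]
wrist_force: [0.6, 0.4, 1.6]
opening: -0.0
```

Run:
```python
from h import *
st();s=camera('side');t=camera('top')
cv2.imwrite('pics/s23.png',cv2.resize(s['img'][190:305,210:330],None,fx=5.2,fy=5.2,interpolation=cv2.INTER_CUBIC))
cv2.imwrite('pics/t23.png',cv2.resize(t['img'][130:240,250:390],None,fx=5,fy=5,interpolation=cv2.INTER_CUBIC))
print('cap',onplane(t,338.5,133,.16),pp(t,'bottle'),pp(s,'bottle'),pp(s,'lock_mouth'))
for d in pp(t,'bottle'): print(onplane(t,d[1],d[2],0))
print(proj(s,(.55,-.112,.157)),proj(s,(.55,-.112,.121)))
```

```text
t 45.05 pos [ 0.599  -0.3579  0.0917] jaw -1.655 F [0.6 0.4 1.6] op -0.0
cap [ 0.73380373 -0.24491267  0.16      ] [(0.72, 327.9, 145.1), (0.32, 289.4, 195.0), (0.26, 409.3, 242.6)] [(0.79, 316.0, 263.7)] [(0.8, 251.8, 215.1), (0.51, 237.5, 208.9), (0.51, 250.9, 210.1)]
[ 0.73203755 -0.23995777  0.        ]
[ 0.56287589 -0.11090574  0.        ]
[ 0.40944159 -0.50249129  0.        ]
[254.99011096 206.36403243] [254.78971655 215.00897685]
```

View pics/s23.png

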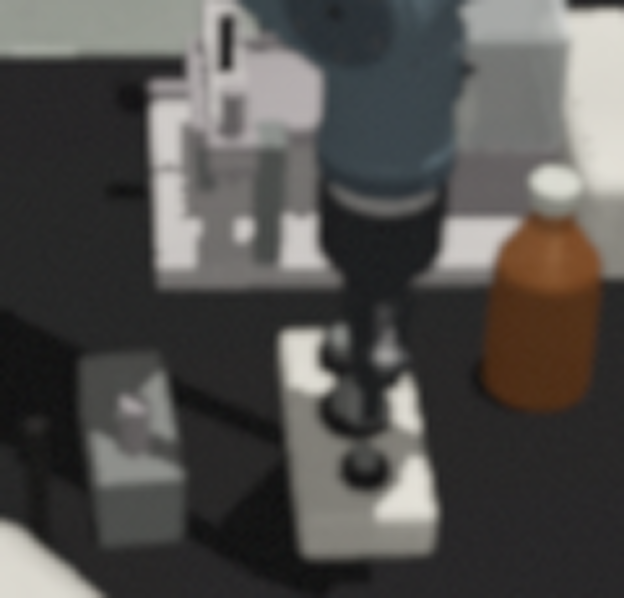

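View pics/t23.png

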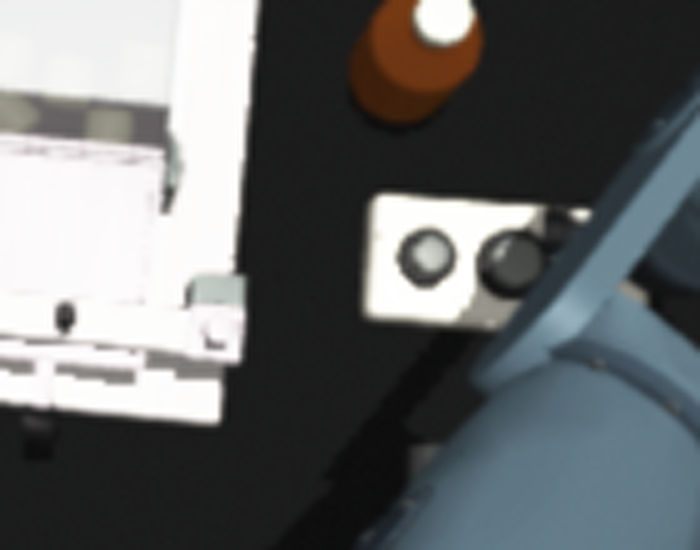

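>>> servo_tool(plan=[[[-0.001,-0.005,-0.01,0,-1],[0,0,-0.01,0,-1],[0,0,-0.005,0,-1],[0,0,-0.003,0,-1],[0,0,-0.003,0,-1],[0,0,-0.002,0,-1],[0,0,0,0,-1]]])

```text
time_s: 46.05
eef_pos: [0.5976, -0.3646, 0.0644]
eef_rot: [0.0, 0.999, -0.042, -0.001]
wrist_force: [-17.9, 10.2, 39.2]
opening: -0.0
```

>>> servo_tool(plan=[[[0,0,0.004,0,-1],[0,0,0,0,-1]]])

```text
time_s: 46.25
eef_pos: [0.598, -0.3647, 0.0649]
eef_rot: [0.001, 0.999, -0.043, 0.0]
wrist_force: [-5.8, 3.2, 16.4]
opening: 0.0
```

>>> servo_tool(plan=[[[0,0,0.002,0,-1],[0,0,0,0,-1]]])

```text
time_s: 46.45
eef_pos: [0.5979, -0.3645, 0.0651]
eef_rot: [0.0, 0.999, -0.043, 0.0]
wrist_force: [-1.0, 0.1, 6.5]
opening: -0.0
```

>>> servo_tool(plan=[[[0,0,0.002,0,-1],[0,0,0,0,-1]]])

```text
time_s: 46.65
eef_pos: [0.5978, -0.3645, 0.0666]
eef_rot: [0.0, 0.999, -0.043, 0.0]
wrist_force: [-0.9, -1.6, 3.7]
opening: -0.001
```

>>> servo_tool(plan=[[[0,0,0.002,0,-1],[0,0,0,0,-1]]])

```text
time_s: 46.85
eef_pos: [0.5978, -0.3643, 0.0684]
eef_rot: [0.0, 0.999, -0.043, 0.0]
wrist_force: [-0.1, -2.4, 3.0]
opening: -0.002
```

>>> servo_tool(plan=[[[0,0,0.002,0,-1],[0,0,0,0,-1]]])

```text
time_s: 47.05
eef_pos: [0.5977, -0.3637, 0.0701]
eef_rot: [-0.0, 0.999, -0.043, -0.0]
wrist_force: [-0.4, -1.3, 1.5]
opening: 0.003
```

>>> servo_tool(plan=[[[0,0,0.02,0,-1],[0.002,0.03,0.01,0,-1],[0.003,0.04,0,0,-1],[0.003,0.04,0,0,-1],[0,0,0,0,-1],[0,0,0,0,-1]]])

```text
time_s: 47.65
eef_pos: [0.6055, -0.2524, 0.0995]
eef_rot: [-0.0, 0.999, -0.041, -0.001]
wrist_force: [-0.2, -0.6, -0.1]
opening: 0.0
```

>>> servo_tool(plan=[[[0,-0.001,-0.015,0,-1],[0,0,-0.01,0,-1],[0,0,-0.004,0,-1],[0,0,-0.003,0,-1],[0,0,-0.003,0,-1],[0,0,-0.002,0,-1],[0,0,0,0,-1],[0,0,0,0,-1]]])

```text
time_s: 48.45
eef_pos: [0.6055, -0.2556, 0.065]
eef_rot: [0.0, 0.999, -0.043, -0.0]
wrist_force: [-7.9, 1.2, 12.2]
opening: 0.001
```

>>> servo_tool(plan=[[[0,0,0.004,0,-1],[0,0,0,0,-1]]])

```text
time_s: 48.65
eef_pos: [0.6063, -0.2556, 0.0684]
eef_rot: [0.001, 0.999, -0.043, 0.001]
wrist_force: [-1.6, -0.8, 2.6]
opening: 0.0
```

>>> servo_tool(plan=[[[0,0,0.02,0,-1],[0,-0.025,0.01,0,-1],[-0.003,-0.029,0,0,-1],[0,0,0,0,-1],[0,0,0,0,-1]]])

```text
time_s: 49.15
eef_pos: [0.6025, -0.3093, 0.0966]
eef_rot: [-0.0, 0.999, -0.043, -0.0]
wrist_force: [-0.2, 0.2, -0.5]
opening: -0.002
```

Run:
```python
from h import *
st();s=camera('side')
cv2.imwrite('pics/s24.png',cv2.resize(s['img'][190:305,210:330],None,fx=5.2,fy=5.2,interpolation=cv2.INTER_CUBIC))
```

```text
t 49.15 pos [ 0.6025 -0.3093  0.0966] jaw -1.657 F [-0.2  0.2 -0.5] op -0.002
```

View pics/s24.png

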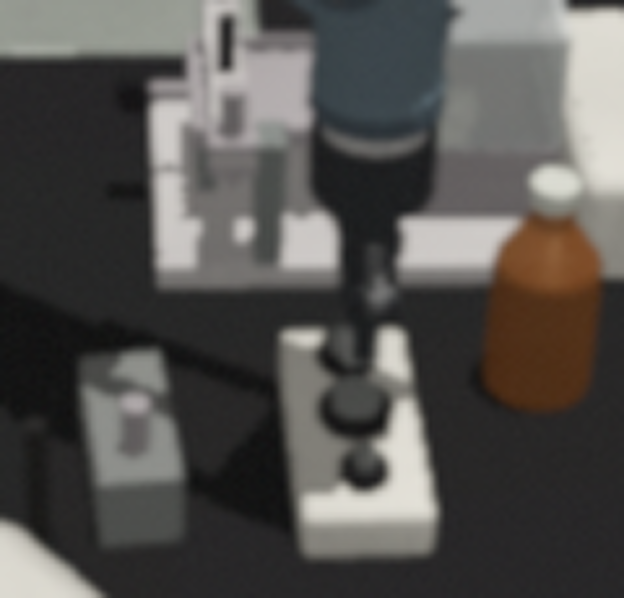

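>>> servo_tool(plan=[[[0,0,-0.014,0,-1],[0,0,-0.008,0,-1],[0,0,-0.004,0,-1],[0,0,-0.003,0,-1],[0,0,-0.003,0,-1],[0,0,-0.002,0,-1],[0,0,0,0,-1],[0,0,0,0,-1]]])

```text
time_s: 50.0
eef_pos: [0.6029, -0.3085, 0.065]
eef_rot: [-0.0, 0.999, -0.042, -0.0]
wrist_force: [-4.7, 5.2, 11.5]
opening: -0.003
```

>>> servo_tool(plan=[[[0,0,0.004,0,-1],[0,0,0,0,-1]]])

```text
time_s: 50.2
eef_pos: [0.6035, -0.3093, 0.0684]
eef_rot: [0.001, 0.999, -0.043, 0.001]
wrist_force: [-0.3, 1.0, 2.8]
opening: 0.004
```

>>> servo_tool(plan=[[[0,0,0.03,0,-1],[0,0,0.045,0,-1],[-0.02,-0.03,0.045,0,-1],[-0.04,-0.03,0.02,0,-1],[-0.04,-0.03,0,0,-1],[-0.04,-0.03,0,0,-1],[-0.04,-0.03,0,0,-1],[0,0,0,0,-1]]])

```text
time_s: 51.0
eef_pos: [0.4235, -0.4572, 0.1997]
eef_rot: [0.001, 0.999, -0.046, -0.001]
wrist_force: [0.1, -0.7, -0.3]
opening: 0.003
```

Run:
```python
from ov import *
st();s=camera('side');t=camera('top')
cv2.imwrite('pics/s25.png',cv2.resize(s['img'][150:310,170:340],None,fx=4,fy=4,interpolation=cv2.INTER_CUBIC))
overlay(t,(90,270,100,440),2.3,(MX,MY,MA),'t25',bar=0.0)
for th in('dish','beaker','bottle','jar','radio'): print(th,pp(t,th,1))
```

```text
t 51.0 pos [ 0.4235 -0.4572  0.1997] jaw -1.663 F [ 0.1 -0.7 -0.3] op 0.003
dish [(0.54, 167.5, 186.6)]
beaker [(0.93, 181.3, 144.6)]
bottle [(0.97, 326.2, 144.6)]
jar [(0.67, 116.4, 260.3)]
radio [(0.7, 410.4, 244.4)]
```

View pics/s25.png

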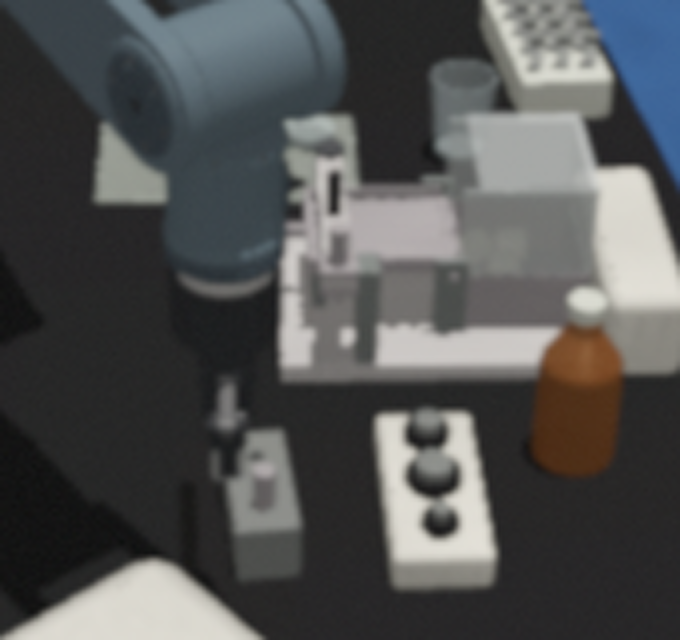

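View pics/t25.png

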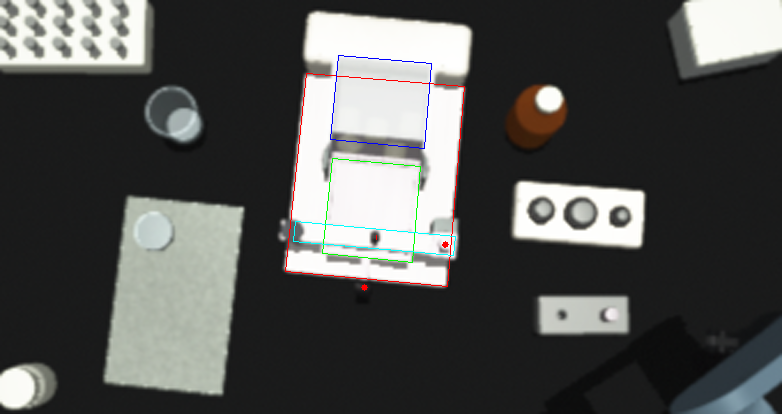

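>>> servo_tool(plan=[[[0,0,0.03,0,-1],[0,0.03,0.02,0,-1],[0,0.03,0,0,-1],[0,0,0,0,-1],[0,0,0,0,-1]]])

```text
time_s: 51.85
eef_pos: [0.4292, -0.392, 0.25]
eef_rot: [0.0, 0.999, -0.041, 0.0]
wrist_force: [-0.2, -0.3, 0.1]
opening: 0.001
```

Run:
```python
from h import *
st();t=camera('top');j=t['img'][95:265,140:300]
cv2.imwrite('pics/t26.png',cv2.resize(j,None,fx=3.5,fy=3.5,interpolation=cv2.INTER_CUBIC)); print(pp(t,'radio',1))
print(hand_in()); st()
```

```text
t 51.85 pos [ 0.4292 -0.392   0.25  ] jaw -1.654 F [-0.2 -0.3  0.1] op 0.001
[(0.63, 369.2, 182.4)]
the job is handed in; nothing more can be done
None
the job is handed in; nothing more can be done
```

The mill is charged, locked and started, and I handed the job in at about 52 s. The hand-in reports no verdict.

**What I did:**
- I put all five grinding cylinders on the tray and tipped it by its knob until they slid into the bowl.
- I then lowered the tray to its stop, swung the bar shut by its post, and seated the left pin, which met light contact when home.
- Last, I pressed the small, medium and large keys in that order, each to its stop. The small key took about 39 N because I pushed further than needed; the other two took about 12 N each.

**Last checks:**
- **Cylinders:** the top view after tipping shows three under the guard and two in the gap at the tray edge, all at floor level by my measurement.
- **Tray, bar and pin:** the tray is down and the bar overlay matches shut. The pin head is upright on the lug. Its height was judged from the side view and the contact force.
- **Keys:** all are up. I felt the spring return on each one as I lifted off.
- **Bystanders:** the networks placed all five within 3 pixels of where they started. The arm was clear, with wrist force near zero.

**Checks that failed or disagreed:**
- The two cameras differed by about 2 mm on the hole's position, but the pin went in without force.
- The network found no cylinders through the guard, so I counted them by eye.
- Its lock-mouth and key reports were sometimes on the wrong thing, so I used my own measurements there.
- The radio report in the last picture fell on a key, so the radio's position rests on the picture before it.

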